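# Move the sweets row to the display rack, mirrored for the customers

### The job

Move the four pieces from the light stock rack into the four bays of the dark display rack, one to a bay, in the reverse order: the piece that stands leftmost on the stock rack goes into the rightmost bay and so on, so that customers across the counter see the row as we see it now. Keep every piece upright the whole time, and leave each one standing flat in the middle of its bay, between the dividers.

Things in the scene. Friction and masses are not known exactly. Their poses are not given: they have to be found in the camera images.
- stock_rack: the light wooden board with a small brass loop handle at each end that holds the row of four at the start; 110 (x) x 410 (y) x 14 mm high. Fixed. Origin: centre of its footprint at counter level; x across the board (away from the robot), y along the row (to the robot's left), z up. Four places at y = -150, -50, +50, +150 mm, each covered by a felt pad whose top is 19 mm above the counter. It may stand in front of or behind the display rack, turned up to about 9 degrees
- display_rack: the dark wooden board, empty at the start; 110 (x) x 410 (y) mm, floor 14 mm above the counter, with five brass dividers 4 mm thick, 10 mm high above the floor and 96 mm long (along x) at y = -200, -100, 0, +100, +200 mm, making four bays centred at y = -150, -50, +50, +150 mm, each 96 mm wide, open to front and back. Fixed. Origin: centre of its footprint at counter level; x across the board (away from the robot), y along the row (to the robot's left), z up
- tin: closed round sweet tin standing on the stock rack, diameter 63 mm, 36 mm high. Origin: centre of its underside, z up its axis. 0.14 kg or so. Best gripped across its diameter, with the fingers in front of and behind it
- ballotin: small box of pralines with a ribbon and a bow on top, on the stock rack: 50 (x) x 64 (y) mm, solid part 52 mm high, with the soft bow 72 mm. Origin: centre of its underside; z up. It stands with its narrow x across the rack. Grip across x, at half its height or lower; about 0.12 kg
- mini_chest: miniature chest with a domed lid (fixed shut), on the stock rack: about 62 (x) x 80 (y) x 62 mm high. Its front and back are upright up to about 30 mm, above which they curve in. Origin: centre of its underside; z up. It stands with its short x across the rack. Grip low across x; about 0.09 kg
- spool: ribbon spool lying flat on its flange, on the stock rack: diameter 63 mm, 24 mm high, with white flanges. Origin: centre of its underside, z up its axis. About 0.035 kg. Grip across the flanges, with the fingers in front of and behind it
- pad_tin: grey felt pad 90 x 90 x 5 mm, glued to the stock rack, on which the tin stands at the start; it stays behind and so marks which place of the stock row the tin came from. Origin: centre of its underside, 14 mm above the counter; axes as the stock rack's
- pad_ballotin: grey felt pad 90 x 90 x 5 mm, glued to the stock rack, on which the ballotin stands at the start; it stays behind and so marks which place of the stock row the ballotin came from. Origin: centre of its underside, 14 mm above the counter; axes as the stock rack's
- pad_mini_chest: grey felt pad 90 x 90 x 5 mm, glued to the stock rack, on which the miniature chest stands at the start; it stays behind and so marks which place of the stock row the miniature chest came from. Origin: centre of its underside, 14 mm above the counter; axes as the stock rack's
- pad_spool: grey felt pad 90 x 90 x 5 mm, glued to the stock rack, on which the spool stands at the start; it stays behind and so marks which place of the stock row the spool came from. Origin: centre of its underside, 14 mm above the counter; axes as the stock rack's

How it is judged:
At the end, for the whole second after the job is handed in: Each piece stands upright (within 0.12 rad) and still on the display rack's floor, its centre within 15 mm of its bay's middle both along and across the rack, in the reverse of the stock order: the piece whose pad lies at y on the stock rack is in the bay at -y of the display rack (x of tin in the frame of display_rack between -0.015 and 0.015 m and z of tin in the frame of display_rack between 0.01 and 0.018 m and angle between each of tin, ballotin, mini_chest, spool's own z axis and vertical below 0.12 rad and linear speed of each of tin, ballotin, mini_chest, spool below 0.02 m/s and angular speed of each of tin, ballotin, mini_chest, spool below 0.2 rad/s and ((y of pad_tin in the frame of stock_rack between -0.18 and -0.12 m and y of tin in the frame of display_rack between 0.135 and 0.165 m) or (y of pad_tin in the frame of stock_rack between -0.08 and -0.02 m and y of tin in the frame of display_rack between 0.035 and 0.065 m) or (y of pad_tin in the frame of stock_rack between 0.02 and 0.08 m and y of tin in the frame of display_rack between -0.065 and -0.035 m) or (y of pad_tin in the frame of stock_rack between 0.12 and 0.18 m and y of tin in the frame of display_rack between -0.165 and -0.135 m)) and x of ballotin in the frame of display_rack between -0.015 and 0.015 m and z of ballotin in the frame of display_rack between 0.01 and 0.018 m and ((y of pad_ballotin in the frame of stock_rack between -0.18 and -0.12 m and y of ballotin in the frame of display_rack between 0.135 and 0.165 m) or (y of pad_ballotin in the frame of stock_rack between -0.08 and -0.02 m and y of ballotin in the frame of display_rack between 0.035 and 0.065 m) or (y of pad_ballotin in the frame of stock_rack between 0.02 and 0.08 m and y of ballotin in the frame of display_rack between -0.065 and -0.035 m) or (y of pad_ballotin in the frame of stock_rack between 0.12 and 0.18 m and y of ballotin in the frame of display_rack between -0.165 and -0.135 m)) and x of mini_chest in the frame of display_rack between -0.015 and 0.015 m and z of mini_chest in the frame of display_rack between 0.01 and 0.018 m and ((y of pad_mini_chest in the frame of stock_rack between -0.18 and -0.12 m and y of mini_chest in the frame of display_rack between 0.135 and 0.165 m) or (y of pad_mini_chest in the frame of stock_rack between -0.08 and -0.02 m and y of mini_chest in the frame of display_rack between 0.035 and 0.065 m) or (y of pad_mini_chest in the frame of stock_rack between 0.02 and 0.08 m and y of mini_chest in the frame of display_rack between -0.065 and -0.035 m) or (y of pad_mini_chest in the frame of stock_rack between 0.12 and 0.18 m and y of mini_chest in the frame of display_rack between -0.165 and -0.135 m)) and x of spool in the frame of display_rack between -0.015 and 0.015 m and z of spool in the frame of display_rack between 0.01 and 0.018 m and ((y of pad_spool in the frame of stock_rack between -0.18 and -0.12 m and y of spool in the frame of display_rack between 0.135 and 0.165 m) or (y of pad_spool in the frame of stock_rack between -0.08 and -0.02 m and y of spool in the frame of display_rack between 0.035 and 0.065 m) or (y of pad_spool in the frame of stock_rack between 0.02 and 0.08 m and y of spool in the frame of display_rack between -0.065 and -0.035 m) or (y of pad_spool in the frame of stock_rack between 0.12 and 0.18 m and y of spool in the frame of display_rack between -0.165 and -0.135 m))); the robot touches nothing.
It fails at once if a piece is tipped over (more than 0.6 rad) (angle between any of tin, ballotin, mini_chest, spool's own z axis and vertical above 0.6 rad).
It also fails if it takes over 93 s, if anything falls off the work surface, if the arm or the gripper's body presses on something with over 40 N, if the wrist force passes 120 N, or if a joint passes its speed limit or range.

### The arm

A 7-joint arm with a two-finger parallel gripper is mounted at the origin on a cart in front of the work surface, level with it; the furniture and walls round the work are solid. World frame = base frame: x ahead of the robot, y to its left, z up, the work surface at z = 0. Lengths are in m, angles in rad, forces in N, time in s.
With the tool pointing down it reaches from about 0.425 to 0.8 m from the base axis. Payload 8.3 kg.
Tool frame: the origin (TCP) lies on the centre line of the jaws, within the pads' length; the fingertips stand 8 mm ahead of it and the grasp point (between the pads) lies 11 mm behind it; y points along the fingers, z is the direction in which the jaws open and shut, and the axes are right-handed (so a half turn about y gives the same grasp; the last joint's range is limited). The gripper opens to 85 mm and grips with 20 to 120 N. Pads are 22 mm wide; open, the fingers measure 114 mm over their backs; the gripper's body (76 mm by 85 mm) begins 54 mm behind the grasp point. The pads swing forward as they close: fully open they stand 13 mm farther back than shut.
Start: joints at [1.076, 0.383, 0.016, 1.37, -0.006, 1.388, -0.046], TCP at [0.262, -0.568, 0.239] pointing down, gripper open.
Joint ranges: [-2.95, 2.95], [-0.25, 2.06], [-1.52, 1.56], [0.18, 2.33], [-1.44, 4.58], [0.02, 2.06], [-3.01, 3.01]. Speed limits (rad/s): [2.39, 2.39, 3.01, 3.01, 3.14, 3.14, 3.14].

### API

Orientations are given as a rotation vector (axis times angle).
In Python, from rig import status, snapshot, env, spot_in gives the robot as it stands. The module is installed in compiled form; this text tells all that it offers.
- The arm moves only by the tool jog_arm, never from a script. Its argument "rows" is a list that holds one entry, the list of rows, each a list of 7 numbers: the shift along the world's x, y, z in cm, then the turn, a rotation vector about the world's x, y, z in rad, then the opening, from -1 (shut) to 1 (fully open). In form: [[[x, y, z, wx, wy, wz, jaw], ...]]. A call has 1 to 5 rows; each row shifts and turns the pose as measured when the row begins; what a row does not reach is not made up. A row lasts 1/12 s, in which the tool goes at most 41.7 mm and 7.16 degrees, less where a joint would pass 70% of its speed; a pose out of reach is approached as far as the arm can. A call is refused whole if a number of a shift passes 4.17 or a number of a turn 0.125, either way. A call with a gripper value outside its range is refused whole. The fingers move at their own pace and stop on an object; "newtons" is the grip in N (left out, the last holds). Time passes only in rows, so rows that do not move let the fingers close. It gives the time, the measured TCP pose, the force and the opening at its end, in the units of the state.
- status.get_obs(): the state, without advancing time (a new reading comes with each control period).
- snapshot(name): name is "scene" or "top" or "wrist"; returns a dict with "frame" (420x560x3 uint8, blue, green, red), "camera_matrix" (3x3 intrinsics, pixels), "R" (3x3) and "t" (3): a world point X has camera coordinates R X + t. Camera axes: x right, y down, z forward; pixel columns grow to the right and rows downward; lengths in m; the calibration is good to about 2 mm. A picture is of the moment at which its call begins. There is no depth.
- env.hand_in(): hands the job in, once; it reports no verdict.
Trained networks look in a picture, given as the dict that the camera call returned (one of the last four; its "shot" number tells which), for a name from the list of things; names that differ only in an ending like _2 or _b are one class to them, and where a whole thing is asked for, a point or a joint stands for the part that bears it (a point fixed in the world has none). Each returns a list of dicts, best first, with "score" (0 to 1); they miss things now and then, are a little off and sometimes report something else, mostly with a low value. They report only what shows in the picture. A call takes as long as a camera call.
- spot_in(label, picture): "rect" ([centre column, centre row, width, height] in pixels, round what is visible of it).
The state is a dict: "t": time; "q": joint angles; "joint_vel": joint speeds; "joint_efforts": joint torques, N m; "eef_pos": TCP position; "tool_rot": TCP orientation; "contact_force": force on the tool from outside, world axes, zero at the start; "wrist_torque": the same for the moment, N m; "opening": finger opening in m.
Only numpy, scipy, OpenCV 4.12 (cv2) and the standard library are available. Lean on these libraries where they do the work, as an engineer would, in place of code of your own. Each camera call takes 0.05 s, during which the arm holds its last target.

## Working session

There is one attempt and no reset: what is moved stays moved. The work goes in short steps, Python scripts to look and compute and a tool call to move; the robot and the scene stay as the last step left them, time stands still between calls to the robot, and variables do not carry over. Pictures are saved under pics/ and viewed, and the job is handed in when it is done.

Besides the shell and the picture viewer there is one more tool, called after "Call:" by a JSON object that holds its "api" and its "payload", one argument or row to a line. jog_arm: Moves the arm, as the interface text tells. Its arguments: {"type":"object","properties":{"rows":{"type":"array","items":{"type":"array","items":{"type":"array","items":{"type":"number"}}}},"newtons":{"type":"number"}},"required":["rows"]}

```bash
mkdir -p pics; python3 - <<'E'
from rig import status,snapshot,spot_in
import cv2
o=status.get_obs()
for k,v in o.items(): print(k,v)
for n in ("scene","top"):
    s=snapshot(n); cv2.imwrite(f"pics/{n}0.png",s["frame"]); print(n,s["camera_matrix"],s["R"],s["t"])
    for l in ("stock_rack","display_rack","tin","ballotin","mini_chest","spool","pad_tin"):
        print(l,[(d["score"],d["rect"]) for d in spot_in(l,s)][:2])
E
```

```text
t 0.0
q [ 1.07610533  0.38424908  0.0163821   1.37119158 -0.00627901  1.38819201
 -0.04651585]
joint_vel [ 4.09539698e-04 -8.36096868e-06 -1.09492536e-03 -1.16913673e-03
 -1.36825185e-03 -1.25183754e-04 -1.41505630e-03]
joint_efforts [-1.27759566e-03 -6.27599931e+01  8.43909234e-01 -3.71825802e+01
  1.65619788e-02  1.41018711e-02  1.67830115e-05]
eef_pos [ 0.26137316 -0.56717203  0.23825517]
tool_rot [-0.43540577  1.98481361 -1.98089591]
contact_force [ 0.66991143 -0.08091348  0.18347743]
wrist_torque [ 0.02760937 -0.01243218 -0.00162609]
opening 0.08511725218374465
scene [[488.43183578   0.         273.27366003]
 [  0.         488.43183578 207.05420505]
 [  0.           0.           1.        ]] [[ 0.59702696 -0.80217949 -0.00817714]
 [-0.41150003 -0.29747962 -0.86149498]
 [ 0.68864107  0.51770062 -0.50770024]] [-0.33743569  0.24507543  0.5722045 ]
stock_rack [(0.65, [319.0, 204.4, 199.2, 92.4]), (0.49, [334.4, 196.7, 32.1, 21.8])]
display_rack [(0.77, [256.5, 250.7, 221.6, 113.4])]
tin [(0.91, [257.7, 168.7, 24.4, 26.4])]
ballotin [(0.95, [291.5, 174.4, 39.4, 42.0])]
mini_chest [(0.72, [381.9, 203.6, 53.9, 53.1])]
spool [(0.76, [331.4, 197.8, 31.8, 22.3])]
pad_tin [(0.92, [248.4, 182.4, 47.0, 19.9])]
top [[384.63863535   0.         283.99225646]
 [  0.         384.63863535 200.47928074]
 [  0.           0.           1.        ]] [[-0.00113512 -0.99981822 -0.0190326 ]
 [-0.98905278  0.0039309  -0.1475098 ]
 [ 0.1475578   0.0186568  -0.98887745]] [-0.02925374  0.53124995  0.82920966]
stock_rack [(0.61, [287.7, 158.3, 182.8, 49.8]), (0.4, [223.6, 153.9, 34.7, 28.9])]
display_rack [(0.71, [290.2, 240.7, 178.4, 51.7])]
tin [(0.86, [227.8, 155.2, 33.2, 29.5])]
ballotin [(0.57, [266.8, 153.6, 27.8, 29.0])]
mini_chest [(0.64, [356.1, 151.3, 44.8, 35.5]), (0.46, [308.8, 152.3, 26.2, 27.6])]
spool [(0.66, [310.0, 152.0, 25.7, 27.8]), (0.34, [356.0, 150.5, 45.7, 34.2])]
pad_tin [(0.91, [225.1, 157.0, 37.3, 33.0])]
```

```bash
python3 - <<'E'
import cv2
for n in ("scene","top"):
    f=cv2.imread(f"pics/{n}0.png"); cv2.imwrite(f"pics/{n}0c.png",cv2.resize(f[100:310,140:420],None,fx=2.8,fy=2.8,interpolation=cv2.INTER_CUBIC))
E
```

```text
(no output)
```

View pics/scene0.png

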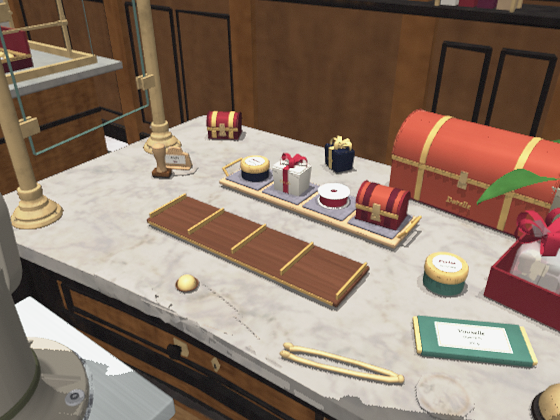

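View pics/top0.png

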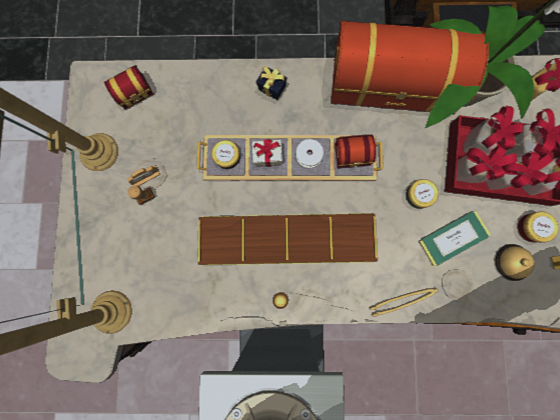

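```bash
sleep 0
```

```text
(no output)
```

View pics/top0c.png

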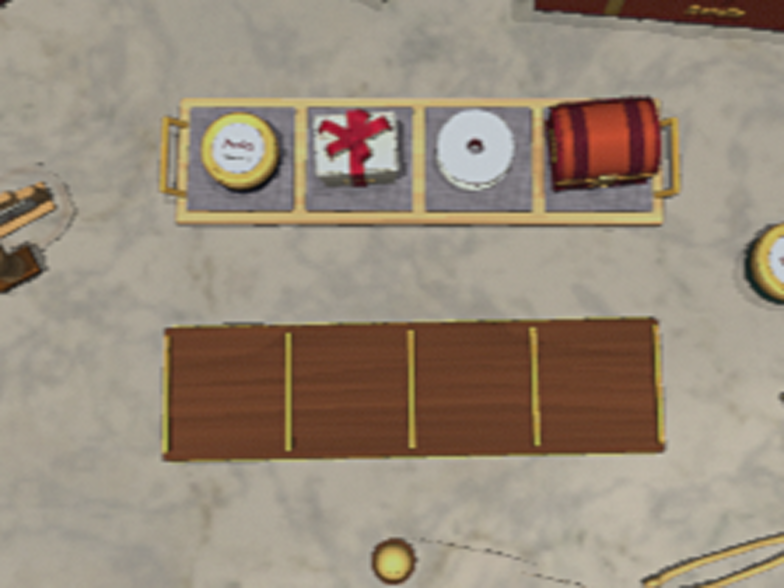

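The pictures show the stock rack behind the display rack. The row from the left is tin (225,153), ballotin (267,152), spool (309,153), chest (355,151) in the top picture. So the targets are tin at -150, ballotin at -50, spool at +50 and chest at +150. Next I fit the rack poses.

```bash
cat > h.py <<'E'
import numpy as np,cv2
from scipy.optimize import least_squares
def bp(s,uv,z):
    K,R,t=s["camera_matrix"],s["R"],s["t"]
    d=R.T@np.linalg.solve(K,[uv[0],uv[1],1.]); c=-R.T@t
    return c+d*(z-c[2])/d[2]
def proj(s,X):
    p=(s["R"]@np.atleast_2d(X).T).T+s["t"]; p=p@s["camera_matrix"].T
    return p[:,:2]/p[:,2:]
def fit(L,W):
    L=np.array(L);W=np.array(W)[:,:2]
    def f(p):
        c,s=np.cos(p[2]),np.sin(p[2]); return (L@np.array([[c,s],[-s,c]])+p[:2]-W).ravel()
    r=least_squares(f,[0.6,0,0]); return r.x,np.abs(r.fun).max()
def w(p,l):
    c,s=np.cos(p[2]),np.sin(p[2]); return np.array([p[0]+c*l[0]-s*l[1],p[1]+s*l[0]+c*l[1]])
E
python3 - <<'E'
from h import *
from rig import snapshot
s=snapshot("top")
S=lambda u,v:((u+.5)/2.8-.5+140,(v+.5)/2.8-.5+100)
# dividers tops z=.024
L=[];W=[]
for y,a,b in [(.2,(167,331),(166,455)),(.1,(288,333),(289,450)),(0,(411,330),(412,446)),(-.1,(533,327),(537,444)),(-.2,(656,322),(661,448))]:
    L+=[(.048,y),(-.048,y)];W+=[bp(s,S(*a),.024),bp(s,S(*b),.024)]
d=fit(L,W);print("disp",d)
L=[(.055,.205),(.055,-.205),(-.055,-.205),(-.055,.205)]
W=[bp(s,S(*a),.014) for a in [(181,99),(661,97),(662,224),(178,223)]]
k=fit(L,W);print("stock",k)
for n,uv,z in [("tin",(240,149),.055),("spool",(475,149),.043)]:
    print(n,bp(s,S(*uv),z))
for y in(.15,.05,-.05,-.15): print(y,w(k[0],(0,y)),w(d[0],(0,y)))
# overlay in both
for nm in("top","scene"):
    q=snapshot(nm); f=cv2.resize(q["frame"][100:310,140:420],None,fx=2.8,fy=2.8,interpolation=cv2.INTER_CUBIC)
    def dr(P,c):
        p=((proj(q,P)-[140,100]+.5)*2.8-.5).astype(np.int32); cv2.polylines(f,[p],True,c,1)
    for p,c in((d[0],(255,255,0)),(k[0],(0,255,0))):
        dr([[*w(p,l),.014] for l in L],c)
    for y in(-.2,-.1,0,.1,.2): dr([[*w(d[0],l),.024] for l in((.048,y),(-.048,y))],(255,0,255))
    for y in(-.15,-.05,.05,.15): dr([[*w(k[0],(a,y+b)),.019] for a,b in((.045,.045),(.045,-.045),(-.045,-.045),(-.045,.045))],(0,0,255))
    def circ(c,r,z): dr([[c[0]+r*np.cos(a),c[1]+r*np.sin(a),z] for a in np.linspace(0,6.28,40)],(255,0,0))
    circ(w(k[0],(0,.15)),.0315,.055);circ(w(k[0],(0,-.05)),.0315,.043)
    def box(c,a,b,z): dr([[*w(k[0],(c[0]+i*a,c[1]+j*b)),z] for i,j in((1,1),(1,-1),(-1,-1),(-1,1))],(255,0,0))
    box((0,.05),.025,.032,.071);box((0,.05),.025,.032,.019);box((0,-.15),.031,.04,.019);box((0,-.15),.031,.04,.049)
    cv2.imwrite(f"pics/ov_{nm}.png",f)
E
```

```text
disp (array([ 0.44686126, -0.03625105,  0.01561553]), np.float64(0.0031908689364225085))
stock (array([ 0.63900134, -0.04323184, -0.00551965]), np.float64(0.002920427768685785))
tin [0.63826917 0.10167437 0.055     ]
spool [ 0.64038109 -0.08873359  0.043     ]
0.15 [0.63982928 0.10676588] [0.44451903 0.11373066]
0.05 [0.63927732 0.0067674 ] [0.44608052 0.01374285]
-0.05 [ 0.63872536 -0.09323107] [ 0.44764201 -0.08624496]
-0.15 [ 0.63817339 -0.19322955] [ 0.4492035  -0.18623277]
```

View pics/ov_top.png

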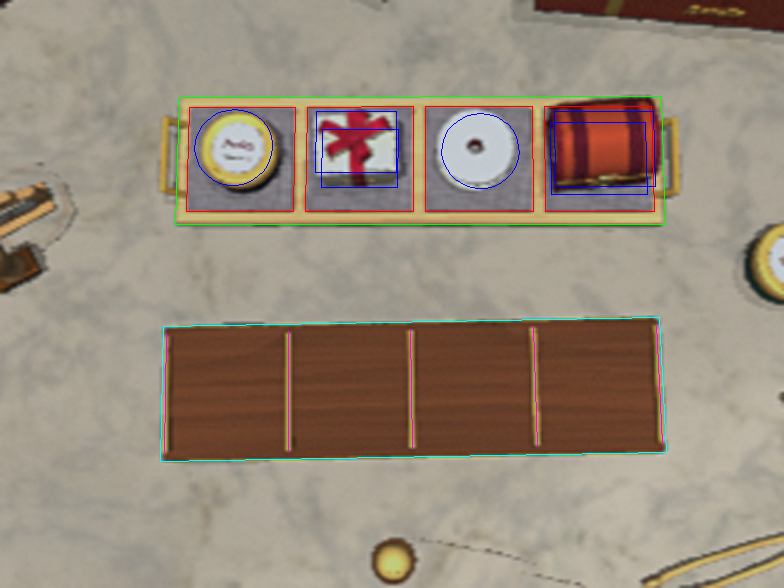

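View pics/ov_scene.png

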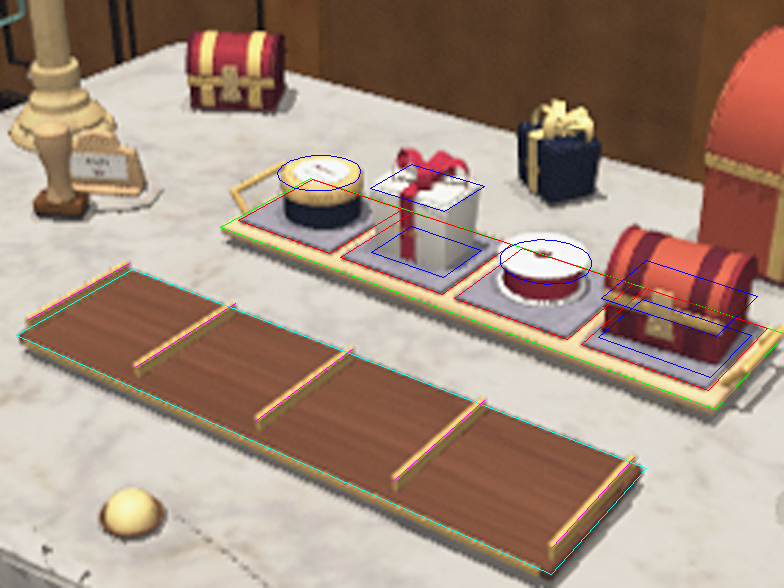

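The overlay fits both racks to about 2 mm. The tin sits about 5 mm right of its pad centre, and the chest looks turned. I now zoom in on the chest and ballotin and check the tool orientation.

```bash
python3 - <<'E'
import cv2,numpy as np
from rig import status
from scipy.spatial.transform import Rotation as Ro
print(Ro.from_rotvec(status.get_obs()["tool_rot"]).as_matrix().round(3))
a=cv2.imread("pics/top0.png");b=cv2.imread("pics/scene0.png")
z=lambda f,x,y,w,h:cv2.resize(f[y:y+h,x:x+w],None,fx=8,fy=8,interpolation=cv2.INTER_CUBIC)
cv2.imwrite("pics/z1.png",np.hstack([z(a,330,128,50,36),z(a,246,128,50,36)]))
cv2.imwrite("pics/z2.png",np.hstack([z(b,350,175,64,56),z(b,268,148,36,56)]))
E
```

```text
[[-0.908  0.     0.419]
 [-0.419  0.    -0.908]
 [-0.    -1.    -0.   ]]
```

View pics/z1.png

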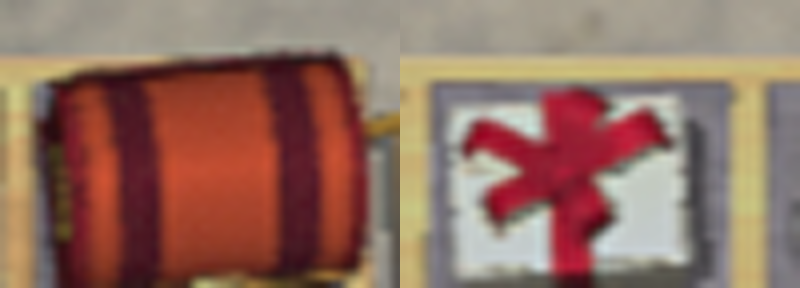

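View pics/z2.png

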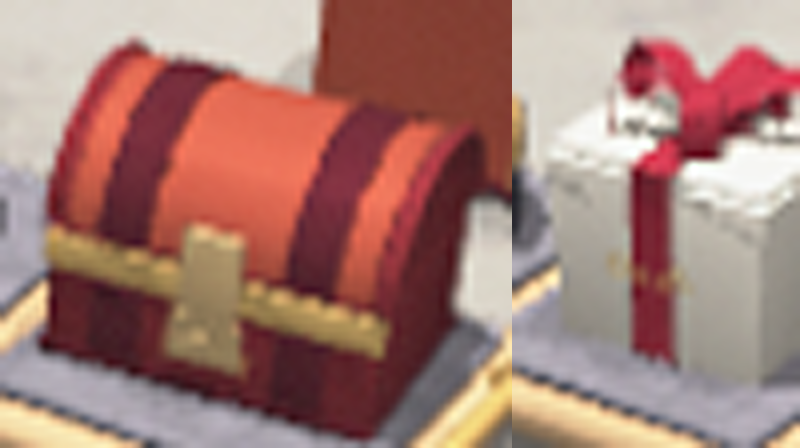

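```bash
python3 - <<'E'
from h import *
from rig import snapshot
s=snapshot("scene");t=snapshot("top")
S=lambda u,v:(u/8+350-.4,v/8+175-.4)
W=[bp(s,S(38,345),.019),bp(s,S(375,432),.019),bp(s,S(455,325),.019)]
print("chest",np.round(W,4),fit([(-.031,.04),(-.031,-.04),(.031,-.04)],W))
B=lambda u,v:((u-512)/8+268-.4,v/8+148-.4)
W=[bp(s,B(565,330),.019),bp(s,B(755,382),.019)]
print("bal scene",fit([(-.025,.032),(-.025,-.032)],W))
T=lambda u,v:((u-400)/8+246-.4,v/8+128-.4)
W=[bp(t,T(*a),.071) for a in[(450,105),(685,95),(692,262),(458,275)]]
print("bal top",fit([(.025,.032),(.025,-.032),(-.025,-.032),(-.025,.032)],W))
# chest dome ridge: ends left/right mid in top at z=.081
C=lambda u,v:(u/8+330-.4,v/8+128-.4)
print("dome side mid",bp(t,C(62,170),.065),bp(t,C(362,165),.065), bp(t,C(60,82),.065),bp(t,C(345,58),.065))
E
```

```text
chest [[ 0.6162 -0.1503  0.019 ]
 [ 0.6276 -0.2292  0.019 ]
 [ 0.6812 -0.225   0.019 ]] (array([ 0.65078286, -0.1873176 ,  0.08876598]), np.float64(0.004137229565270628))
bal scene (array([0.64753578, 0.01297523, 0.10593496]), np.float64(0.004200181633880085))
bal top (array([0.63847771, 0.00637471, 0.04561842]), np.float64(0.0011283943059169355))
dome side mid [ 0.64315023 -0.15013737  0.065     ] [ 0.644032   -0.23337311  0.065     ] [ 0.66854824 -0.15012663  0.065     ] [ 0.67492587 -0.2297478   0.065     ]
```

Call:
{"api": "jog_arm", "payload": {
  "rows": [
    [[2.9,2.8,0,0,0,0.088,1],[2.9,2.8,0,0,0,0.088,1],[2.9,2.8,0,0,0,0.088,1],[2.9,2.8,0,0,0,0.088,1],[2.9,2.8,0,0,0,0.088,1]]
  ],
  "newtons": 40
}}

```text
t: 1.47
eef_pos: [0.3984, -0.4315, 0.2388]
tool_rot: [-0.795, 1.706, -1.714]
contact_force: [1.1, -1.5, 0.0]
opening: 0.0853
```

Call:
{"api": "jog_arm", "payload": {
  "rows": [
    [[2.9,2.8,0,0,0,0.088,1],[2.9,2.8,0,0,0,0.088,1],[2.9,2.8,0,0,0,0.088,1],[2.9,2.8,0,0,0,0.088,1],[2.9,2.8,0,0,0,0.088,1]]
  ]
}}

```text
t: 1.88
eef_pos: [0.5475, -0.2853, 0.2404]
tool_rot: [-1.088, 1.382, -1.397]
contact_force: [0.6, -1.6, 0.7]
opening: 0.0854
```

Call:
{"api": "jog_arm", "payload": {
  "rows": [
    [[2.6,2.5,-1.2,0,0,0.08,1],[2.6,2.5,-1.2,0,0,0.08,1],[2.6,2.5,-1.2,0,0,0.08,1],[2,2,-0.6,0,0,0.06,1],[0,0,0,0,0,0,1]]
  ]
}}

```text
t: 2.3
eef_pos: [0.6554, -0.1742, 0.1979]
tool_rot: [-1.244, 1.136, -1.153]
contact_force: [-0.9, 1.1, 0.2]
opening: 0.0855
```

```bash
cat >> h.py <<'E'
from scipy.spatial.transform import Rotation as Ro
def pose():
    from rig import status
    o=status.get_obs(); M=Ro.from_rotvec(o["tool_rot"]).as_matrix()
    yaw=np.arctan2(M[1,2],M[0,2])
    print("t %.2f"%o["t"],"pos",o["eef_pos"].round(4),"yaw %.4f"%yaw,"y",M[:,1].round(4),"q",o["q"].round(2),"F",o["contact_force"].round(1),"op %.4f"%o["opening"])
    return o,yaw
E
python3 - <<'E'
from h import *
from rig import snapshot
pose(); s=snapshot("wrist"); cv2.imwrite("pics/w1.png",s["frame"]); np.savez("w1.npz",camera_matrix=s["camera_matrix"],R=s["R"],t=s["t"])
E
```

```text
t 2.30 pos [ 0.6554 -0.1742  0.1979] yaw 0.0865 y [ 0.0107 -0.003  -0.9999] q [ 0.46  0.54 -0.39  1.26  0.2   1.36  0.17] F [-0.9  1.1  0.2] op 0.0855
```

View pics/w1.png

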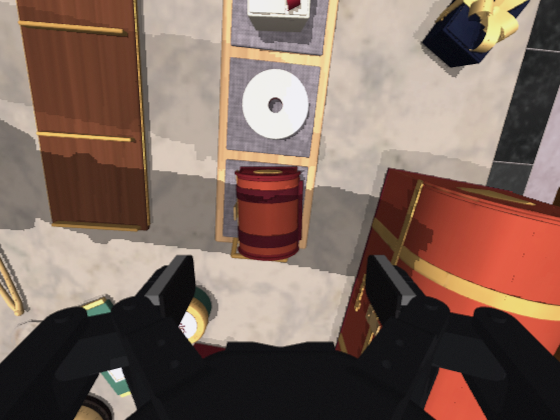

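```bash
python3 - <<'E'
from h import *
from rig import snapshot
s=dict(np.load("w1.npz")); t=snapshot("top")
for z in(.019,.049,.08): print(z,[bp(s,u,z).round(4)[:2] for u in((238,215),(301,210),(268,258),(268,168))])
print("cam",-s["R"].T@s["t"])
for u in((334,104),(335,110),(460,112)): print("big",bp(t,u,0),bp(t,u,.05))
f=cv2.imread("pics/w1.png")
cv2.imwrite("pics/w1z.png",cv2.resize(f[140:280,200:340],None,fx=4,fy=4,interpolation=cv2.INTER_CUBIC))
E
```

```text
0.019 [array([ 0.6131, -0.2083]), array([ 0.6836, -0.1965]), array([ 0.6509, -0.259 ]), array([ 0.643 , -0.1522])]
0.049 [array([ 0.6164, -0.1982]), array([ 0.6802, -0.1875]), array([ 0.6506, -0.244 ]), array([ 0.6434, -0.1474])]
0.08 [array([ 0.6199, -0.1877]), array([ 0.6767, -0.1782]), array([ 0.6503, -0.2285]), array([ 0.644 , -0.1425])]
cam [ 0.64810093 -0.10270733  0.33145789]
big [ 0.77510189 -0.1524687   0.        ] [ 0.75438127 -0.14658419  0.05      ]
big [ 0.75970672 -0.15459087  0.        ] [ 0.73984348 -0.14858818  0.05      ]
big [ 0.75199864 -0.45650907  0.        ] [ 0.73256468 -0.43369193  0.05      ]
```

View pics/w1z.png

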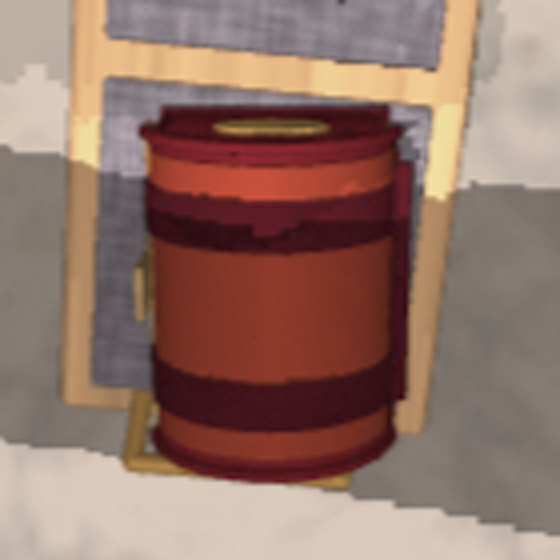

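Call:
{"api": "jog_arm", "payload": {
  "rows": [
    [[-0.4,-0.8,-2.5,0.003,0.011,0,1],[-0.3,-0.8,-2.5,0,0,0,1],[0,0,-2.5,0,0,0,1],[0,0,-1.5,0,0,0,1],[0,0,0,0,0,0,1]]
  ]
}}

```text
t: 2.82
eef_pos: [0.6442, -0.2057, 0.1108]
tool_rot: [-1.244, 1.153, -1.173]
contact_force: [-0.8, 0.1, -0.9]
opening: 0.0851
```

```bash
python3 - <<'E'
from h import *
pose()
E
```

```text
t 2.82 pos [ 0.6442 -0.2057  0.1108] yaw 0.0640 y [ 0.0051 -0.0116 -0.9999] q [ 0.5   0.6  -0.36  1.37  0.23  1.2   0.18] F [-0.8  0.1 -0.9] op 0.0851
```

Call:
{"api": "jog_arm", "payload": {
  "rows": [
    [[0.4,1.5,0,0.011,0.005,0.021,1],[0,0,-2,0,0,0,1],[0,0,-2,0,0,0,1],[0,0,0,0,0,0,1]]
  ]
}}

```text
t: 3.15
eef_pos: [0.6496, -0.1935, 0.0762]
tool_rot: [-1.244, 1.144, -1.154]
contact_force: [-0.2, 0.4, -1.5]
opening: 0.0856
```

```bash
python3 - <<'E'
from h import *
pose()
E
```

```text
t 3.15 pos [ 0.6496 -0.1935  0.0762] yaw 0.0804 y [ 0.0057 -0.0025 -1.    ] q [ 0.49  0.63 -0.37  1.4   0.24  1.14  0.17] F [-0.2  0.4 -1.5] op 0.0856
```

Call:
{"api": "jog_arm", "payload": {
  "rows": [
    [[-0.1,0.3,-1.5,0.002,0.005,0.004,1],[0,0,-1.5,0,0,0,1],[0,0,-1.2,0,0,0,1],[0,0,0,0,0,0,1]]
  ]
}}

```text
t: 3.48
eef_pos: [0.6518, -0.19, 0.0377]
tool_rot: [-1.244, 1.14, -1.151]
contact_force: [-0.5, 1.4, -0.6]
opening: 0.0854
```

```bash
python3 - <<'E'
from h import *
from rig import snapshot
pose(); s=snapshot("wrist"); cv2.imwrite("pics/w2.png",s["frame"])
E
```

```text
t 3.48 pos [ 0.6518 -0.19    0.0377] yaw 0.0853 y [ 0.0078 -0.0017 -1.    ] q [ 0.48  0.68 -0.36  1.43  0.25  1.08  0.16] F [-0.5  1.4 -0.6] op 0.0854
```

View pics/w2.png

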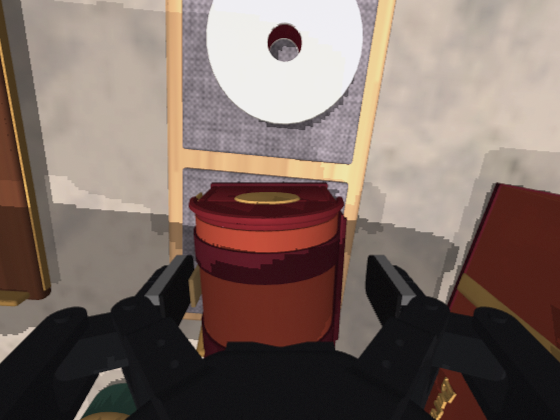

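Call:
{"api": "jog_arm", "payload": {
  "rows": [
    [[-0.5,0,-0.6,0.002,0.008,0,1],[0,0,0,0,0,0,-1],[0,0,0,0,0,0,-1],[0,0,0,0,0,0,-1],[0,0,0,0,0,0,-1]]
  ]
}}

```text
t: 3.95
eef_pos: [0.6484, -0.1907, 0.0351]
tool_rot: [-1.246, 1.144, -1.149]
contact_force: [-0.3, 0.2, -1.0]
opening: 0.0594
```

```bash
python3 - <<'E'
from h import *
pose()
E
```

```text
t 3.95 pos [ 0.6484 -0.1907  0.0351] yaw 0.0847 y [ 3.6e-03 -8.0e-04 -1.0e+00] q [ 0.48  0.67 -0.36  1.43  0.25  1.07  0.16] F [-0.3  0.2 -1. ] op 0.0594
```

Call:
{"api": "jog_arm", "payload": {
  "rows": [
    [[0,0,0,0,0,0,-1],[0,0,0,0,0,0,-1]]
  ]
}}

```text
t: 4.12
eef_pos: [0.6486, -0.1909, 0.0357]
tool_rot: [-1.246, 1.143, -1.15]
contact_force: [-0.3, -0.5, -1.0]
opening: 0.0595
```

```bash
python3 - <<'E'
from h import *
from rig import snapshot
pose(); s=snapshot("wrist"); cv2.imwrite("pics/w3.png",s["frame"])
s=snapshot("scene"); cv2.imwrite("pics/s3.png",cv2.resize(s["frame"][100:310,280:560],None,fx=2.8,fy=2.8))
E
```

```text
t 4.12 pos [ 0.6486 -0.1909  0.0357] yaw 0.0846 y [ 0.0043 -0.0011 -1.    ] q [ 0.48  0.67 -0.36  1.43  0.25  1.07  0.16] F [-0.3 -0.5 -1. ] op 0.0595
```

View pics/s3.png

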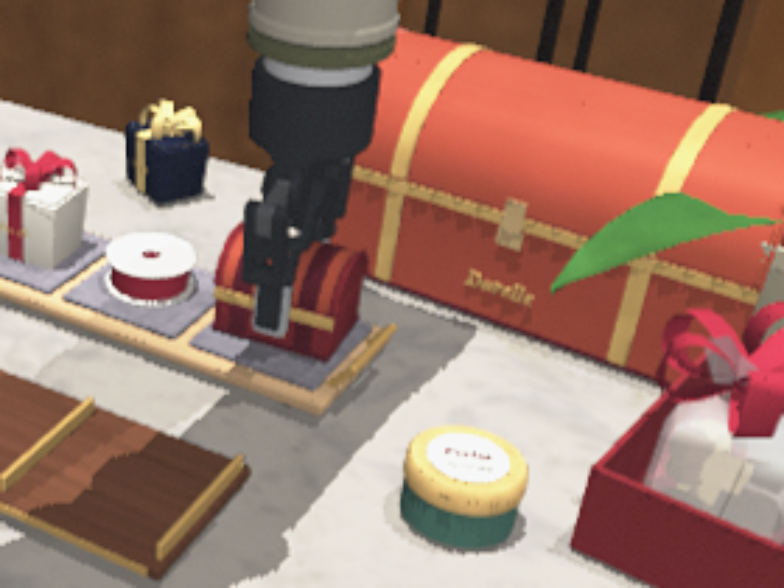

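Call:
{"api": "jog_arm", "payload": {
  "rows": [
    [[0,0,0.8,0,0,0,-1],[0,0,1.5,0,0,0,-1],[0,0,2,0,0,0,-1],[0,0,2,0,0,0,-1],[0,0,2,0,0,0,-1]]
  ],
  "newtons": 50
}}

```text
t: 4.63
eef_pos: [0.6443, -0.1898, 0.1168]
tool_rot: [-1.251, 1.152, -1.141]
contact_force: [0.2, 0.0, 0.6]
opening: 0.0589
```

```bash
python3 - <<'E'
from h import *
from rig import snapshot
pose()
s=snapshot("scene"); cv2.imwrite("pics/s4.png",cv2.resize(s["frame"][100:310,280:560],None,fx=2.8,fy=2.8))
E
```

```text
t 4.63 pos [ 0.6443 -0.1898  0.1168] yaw 0.0852 y [-0.0069  0.0023 -1.    ] q [ 0.49  0.6  -0.38  1.37  0.22  1.23  0.18] F [0.2 0.  0.6] op 0.0589
```

View pics/s4.png

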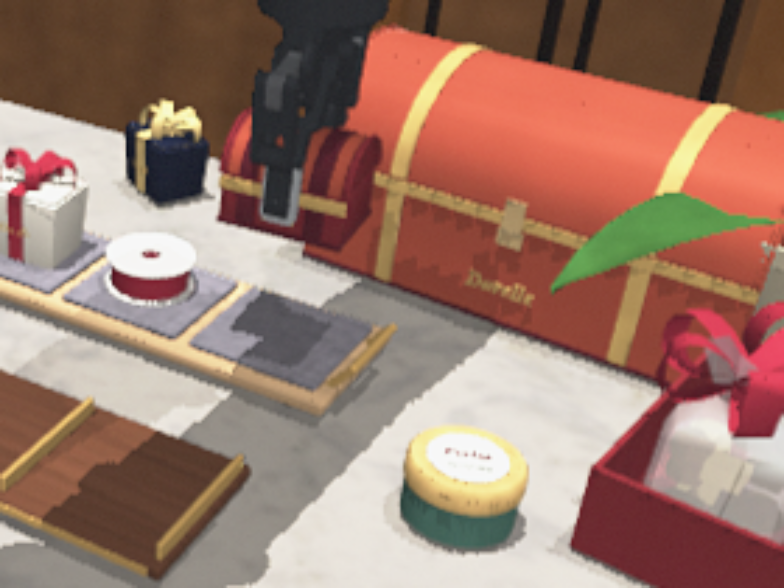

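Call:
{"api": "jog_arm", "payload": {
  "rows": [
    [[-1,1,0.5,0,-0.005,0,-1],[-1.6,2.3,0.3,0,0,-0.006,-1],[-1.6,2.3,0,0,0,-0.006,-1],[-1.6,2.3,0,0,0,-0.006,-1],[-1.6,2.3,0,0,0,-0.006,-1]]
  ]
}}

```text
t: 5.1
eef_pos: [0.5739, -0.0932, 0.1358]
tool_rot: [-1.225, 1.159, -1.184]
contact_force: [-0.8, 0.5, -0.2]
opening: 0.059
```

Call:
{"api": "jog_arm", "payload": {
  "rows": [
    [[-1.6,2.3,0,0,0,-0.006,-1],[-1.6,2.3,0,0,0,-0.006,-1],[-1.6,2.3,0,0,0,-0.006,-1],[-1.6,2.3,0,0,0,-0.006,-1],[-1.6,2.3,0,0,0,-0.006,-1]]
  ]
}}

```text
t: 5.52
eef_pos: [0.49, 0.0267, 0.1385]
tool_rot: [-1.208, 1.178, -1.211]
contact_force: [0.7, 0.7, -0.2]
opening: 0.0592
```

```bash
python3 - <<'E'
from h import *
pose()
E
```

```text
t 5.52 pos [0.49   0.0267 0.1385] yaw 0.0174 y [ 0.02   -0.0076 -0.9998] q [ 0.33  0.2  -0.51  1.87  0.12  1.09 -0.21] F [ 0.7  0.7 -0.2] op 0.0592
```

Call:
{"api": "jog_arm", "payload": {
  "rows": [
    [[-1.3,2.4,-0.5,0.008,0.02,0,-1],[-1.3,2.4,-0.5,0,0,0,-1],[-1.3,2.4,-0.5,0,0,0,-1],[-0.4,0.8,-0.5,0,0,0,-1],[0,0,0,0,0,0,-1]]
  ]
}}

```text
t: 5.93
eef_pos: [0.442, 0.1159, 0.1214]
tool_rot: [-1.217, 1.186, -1.193]
contact_force: [-0.2, -0.4, -0.6]
opening: 0.0591
```

```bash
python3 - <<'E'
from h import *
pose()
E
```

```text
t 5.93 pos [0.442  0.1159 0.1214] yaw 0.0257 y [ 5.3e-03 -2.0e-04 -1.0e+00] q [ 0.21  0.16 -0.59  1.95  0.11  1.05 -0.39] F [-0.2 -0.4 -0.6] op 0.0591
```

Call:
{"api": "jog_arm", "payload": {
  "rows": [
    [[0.2,-0.2,-2,0,0.005,-0.01,-1],[0,0,-2,0,0,0,-1],[0,0,-2,0,0,0,-1],[0,0,-1,0,0,0,-1],[0,0,0,0,0,0,-1]]
  ]
}}

```text
t: 6.35
eef_pos: [0.4484, 0.1115, 0.0525]
tool_rot: [-1.211, 1.191, -1.203]
contact_force: [-0.1, 0.3, -0.4]
opening: 0.0592
```

```bash
python3 - <<'E'
from h import *
from rig import snapshot
pose()
s=snapshot("top"); cv2.imwrite("pics/t5.png",cv2.resize(s["frame"][180:290,160:420],None,fx=3,fy=3))
s=snapshot("scene"); cv2.imwrite("pics/s5.png",cv2.resize(s["frame"][140:330,120:400],None,fx=2.8,fy=2.8))
E
```

```text
t 6.35 pos [0.4484 0.1115 0.0525] yaw 0.0149 y [ 0.0084 -0.0013 -1.    ] q [ 0.19  0.27 -0.56  2.01  0.19  0.9  -0.46] F [-0.1  0.3 -0.4] op 0.0592
```

View pics/t5.png

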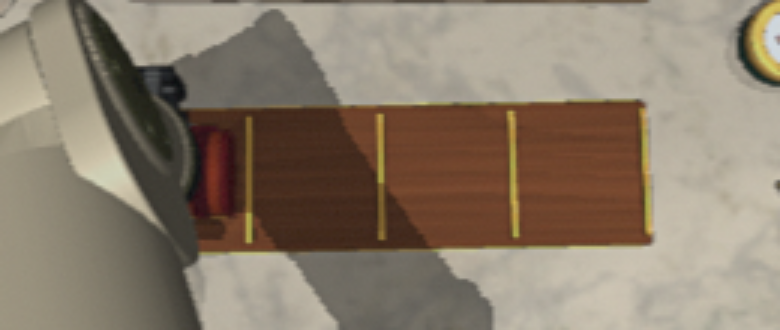

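View pics/s5.png

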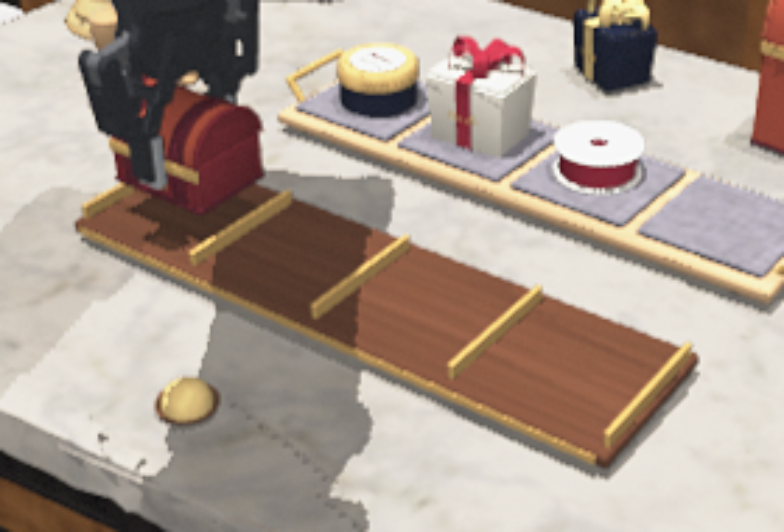

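Call:
{"api": "jog_arm", "payload": {
  "rows": [
    [[-0.4,0.25,-0.8,0.001,0.009,0,-1],[-0.1,0,-0.7,0,0.002,0,-1],[0,0,-0.3,0,0,0,-1],[0,0,0,0,0,0,-1]]
  ]
}}

```text
t: 6.78
eef_pos: [0.4465, 0.1146, 0.0378]
tool_rot: [-1.212, 1.197, -1.201]
contact_force: [0.7, 0.2, -1.2]
opening: 0.0586
```

```bash
python3 - <<'E'
from h import *
pose()
E
```

```text
t 6.78 pos [0.4465 0.1146 0.0378] yaw 0.0133 y [ 3.9e-03  8.0e-04 -1.0e+00] q [ 0.17  0.3  -0.56  2.02  0.21  0.87 -0.48] F [ 0.7  0.2 -1.2] op 0.0586
```

Call:
{"api": "jog_arm", "payload": {
  "rows": [
    [[-0.2,0,-0.5,0,0.005,0,-1],[-0.1,0,-0.3,0,0,0,-1],[0,0,-0.2,0,0,0,-1],[0,0,0,0,0,0,-1]]
  ]
}}

```text
t: 7.12
eef_pos: [0.4442, 0.115, 0.0294]
tool_rot: [-1.215, 1.199, -1.199]
contact_force: [-0.4, 0.3, -0.7]
opening: 0.0593
```

```bash
python3 - <<'E'
from h import *
from rig import snapshot
pose()
s=snapshot("scene"); cv2.imwrite("pics/s6.png",cv2.resize(s["frame"][140:270,120:320],None,fx=4,fy=4))
E
```

```text
t 7.12 pos [0.4442 0.115  0.0294] yaw 0.0138 y [ 5.e-04 -2.e-04 -1.e+00] q [ 0.17  0.31 -0.55  2.03  0.22  0.85 -0.49] F [-0.4  0.3 -0.7] op 0.0593
```

View pics/s6.png

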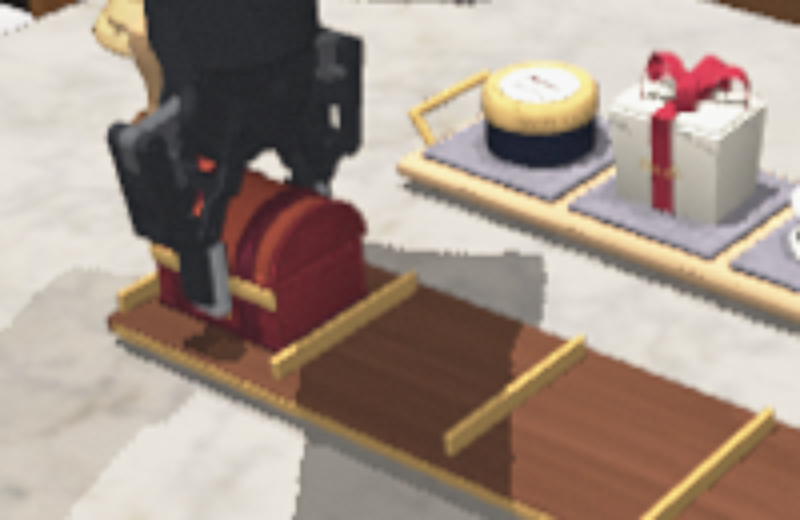

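Call:
{"api": "jog_arm", "payload": {
  "rows": [
    [[0,0,-0.2,0,0,0,-1],[0,0,-0.15,0,0,0,-1],[0,0,0,0,0,0,-1]]
  ]
}}

```text
t: 7.42
eef_pos: [0.4445, 0.1151, 0.0296]
tool_rot: [-1.217, 1.196, -1.202]
contact_force: [-0.2, -0.1, -1.0]
opening: 0.0589
```

Call:
{"api": "jog_arm", "payload": {
  "rows": [
    [[0,0,-0.3,0,0,0,-1],[0,0,-0.3,0,0,0,-1],[0,0,0,0,0,0,-1]]
  ]
}}

```text
t: 7.67
eef_pos: [0.4452, 0.1154, 0.0301]
tool_rot: [-1.218, 1.192, -1.206]
contact_force: [-0.2, -0.2, -0.8]
opening: 0.0591
```

Call:
{"api": "jog_arm", "payload": {
  "rows": [
    [[0,0,0,0,0,0,0.6],[0,0,0,0,0,0,1],[0,0,0,0,0,0,1],[0,0,1,0,0,0,1],[0,0,1.5,0,0,0,1]]
  ]
}}

```text
t: 8.08
eef_pos: [0.4435, 0.1151, 0.0533]
tool_rot: [-1.222, 1.195, -1.204]
contact_force: [0.3, 0.2, 0.4]
opening: 0.0855
```

```bash
python3 - <<'E'
from h import *
from rig import snapshot
pose()
s=snapshot("scene"); cv2.imwrite("pics/s7.png",cv2.resize(s["frame"][140:270,120:320],None,fx=4,fy=4))
E
```

```text
t 8.08 pos [0.4435 0.1151 0.0533] yaw 0.0147 y [-3.0e-04 -7.5e-03 -1.0e+00] q [ 0.18  0.27 -0.56  2.01  0.19  0.91 -0.48] F [0.3 0.2 0.4] op 0.0855
```

View pics/s7.png

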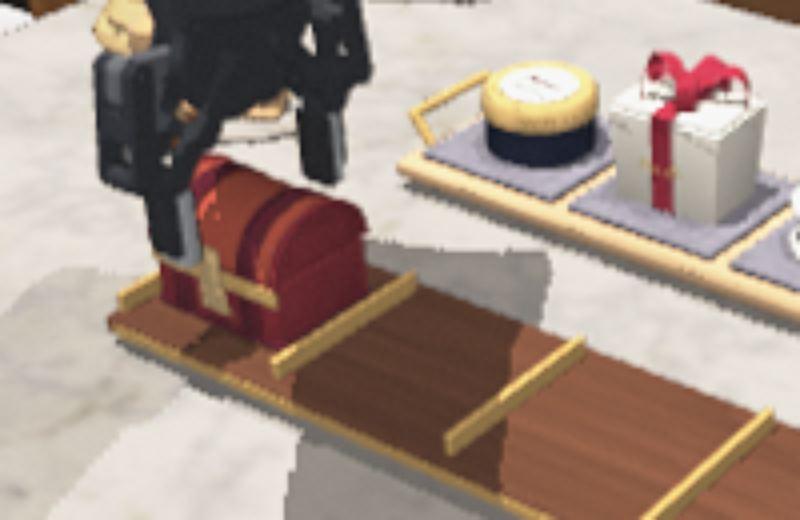

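Call:
{"api": "jog_arm", "payload": {
  "rows": [
    [[0,0,3,0.007,0,0,1],[0,0,3,0,0,0,1],[2,0,2.5,0,0,0,1],[3.5,-0.2,1,0,0,0,1],[3.5,-0.2,0,0,0,0,1]]
  ]
}}

```text
t: 8.55
eef_pos: [0.5311, 0.1123, 0.1573]
tool_rot: [-1.219, 1.194, -1.196]
contact_force: [1.4, 0.2, 0.2]
opening: 0.0853
```

Call:
{"api": "jog_arm", "payload": {
  "rows": [
    [[3.5,-0.3,0,0,0,0,1],[3,-0.3,0,0,0,0,1],[2,-0.2,0,0,0,0,1],[1,0,0,0,0,0,1],[0,0,0,0,0,0,1]]
  ]
}}

```text
t: 8.97
eef_pos: [0.6374, 0.1009, 0.1586]
tool_rot: [-1.211, 1.194, -1.203]
contact_force: [-0.7, 0.4, 0.2]
opening: 0.0855
```

```bash
python3 - <<'E'
from h import *
from rig import snapshot
pose(); s=snapshot("wrist"); cv2.imwrite("pics/w8.png",s["frame"]); np.savez("w8.npz",camera_matrix=s["camera_matrix"],R=s["R"],t=s["t"])
E
```

```text
t 8.97 pos [0.6374 0.1009 0.1586] yaw 0.0136 y [ 6.8e-03 -9.0e-04 -1.0e+00] q [ 0.14  0.52 -0.51  1.41  0.26  1.27 -0.37] F [-0.7  0.4  0.2] op 0.0855
```

View pics/w8.png

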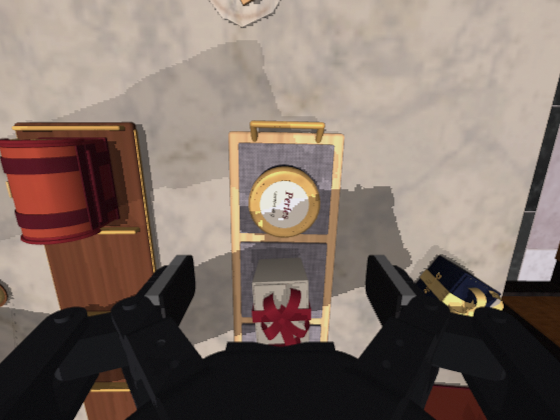

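```bash
python3 - <<'E'
from h import *
s=dict(np.load("w8.npz")); print(bp(s,(285,201),.055), bp(s,(249,201),.055),bp(s,(320,201),.055))
for z in(.019,.044,.076):print(z,bp(s,(60,192),z))
E
```

```text
[0.64280281 0.10789565 0.055     ] [0.6122709 0.1075692 0.055    ] [0.67254395 0.10821366 0.055     ]
0.019 [0.42699404 0.1047883  0.019     ]
0.044 [0.44610064 0.11096269 0.044     ]
0.076 [0.47055708 0.11886591 0.076     ]
```

Call:
{"api": "jog_arm", "payload": {
  "rows": [
    [[0.2,0.4,-2,0.001,0.007,0,1],[0,0,-2.5,0,0,0,1],[0,0,-2.5,0,0,0,1],[0,0,-1,0,0,0,1],[0,0,0,0,0,0,1]]
  ]
}}

```text
t: 9.43
eef_pos: [0.6356, 0.1064, 0.0781]
tool_rot: [-1.215, 1.198, -1.197]
contact_force: [0.3, -1.4, 0.3]
opening: 0.0855
```

```bash
python3 - <<'E'
from h import *
from rig import snapshot
pose(); s=snapshot("wrist"); cv2.imwrite("pics/w9.png",s["frame"]); np.savez("w9.npz",camera_matrix=s["camera_matrix"],R=s["R"],t=s["t"])
E
```

```text
t 9.43 pos [0.6356 0.1064 0.0781] yaw 0.0154 y [ 7.0e-04  1.5e-03 -1.0e+00] q [ 0.13  0.59 -0.49  1.49  0.29  1.13 -0.4 ] F [ 0.3 -1.4  0.3] op 0.0855
```

View pics/w9.png

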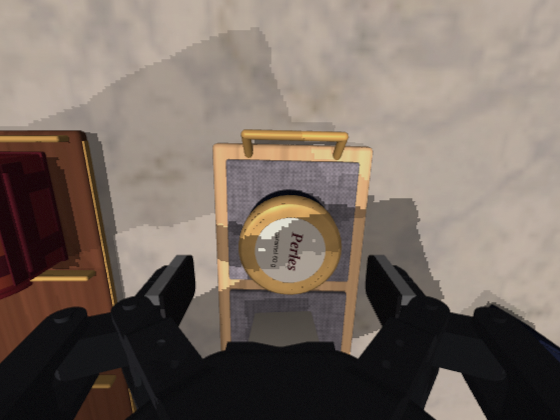

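```bash
python3 - <<'E'
from h import *
s=dict(np.load("w9.npz")); print(bp(s,(290,245),.055))
E
```

```text
[0.64194045 0.10858408 0.055     ]
```

Call:
{"api": "jog_arm", "payload": {
  "rows": [
    [[0.6,0,-1.5,0,0.001,0,1],[0,0,-1.8,0,0,0,1],[0,0,-1.2,0,0,0,1],[0,0,0,0,0,0,1]]
  ]
}}

```text
t: 9.82
eef_pos: [0.6443, 0.1075, 0.0401]
tool_rot: [-1.208, 1.193, -1.2]
contact_force: [-0.1, -0.4, 0.3]
opening: 0.0855
```

```bash
python3 - <<'E'
from h import *
from rig import snapshot
pose()
E
```

```text
t 9.82 pos [0.6443 0.1075 0.0401] yaw 0.0158 y [ 0.0086  0.0029 -1.    ] q [ 0.12  0.64 -0.48  1.5   0.32  1.06 -0.42] F [-0.1 -0.4  0.3] op 0.0855
```

Call:
{"api": "jog_arm", "payload": {
  "rows": [
    [[-0.3,-0.1,-0.6,-0.003,0.009,0,1],[0,0,-0.4,0,0,0,1],[0,0,0,0,0,0,-1],[0,0,0,0,0,0,-1],[0,0,0,0,0,0,-1]]
  ]
}}

```text
t: 10.23
eef_pos: [0.643, 0.1072, 0.0345]
tool_rot: [-1.213, 1.195, -1.199]
contact_force: [-0.1, 1.4, -1.2]
opening: 0.0612
```

Call:
{"api": "jog_arm", "payload": {
  "rows": [
    [[0,0,0,0,0,0,-1],[0,0,0,0,0,0,-1],[0,0,0,0,0,0,-1]]
  ]
}}

```text
t: 10.48
eef_pos: [0.6434, 0.1073, 0.0355]
tool_rot: [-1.212, 1.194, -1.2]
contact_force: [-0.4, 0.2, -1.5]
opening: 0.061
```

```bash
python3 - <<'E'
from h import *
from rig import snapshot
pose()
s=snapshot("scene"); cv2.imwrite("pics/s10.png",cv2.resize(s["frame"][110:240,180:380],None,fx=4,fy=4))
E
```

```text
t 10.48 pos [0.6434 0.1073 0.0355] yaw 0.0157 y [ 5.5e-03  7.0e-04 -1.0e+00] q [ 0.11  0.65 -0.47  1.51  0.32  1.06 -0.42] F [-0.4  0.2 -1.5] op 0.0610
```

View pics/s10.png

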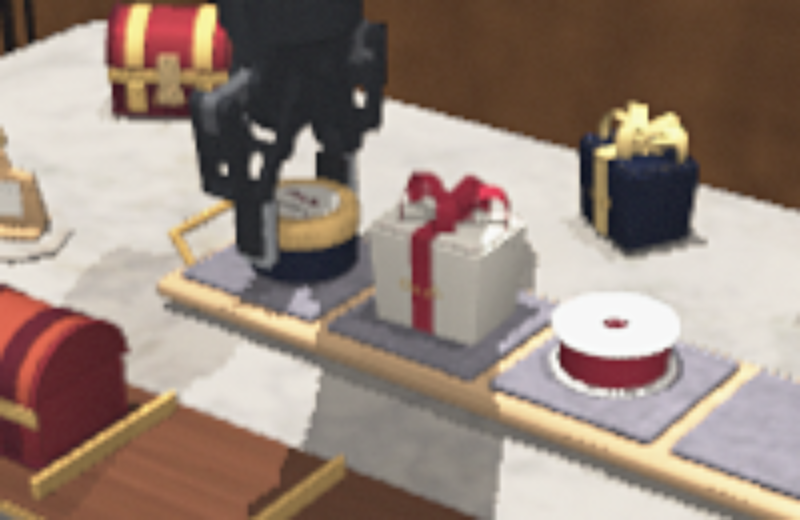

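Call:
{"api": "jog_arm", "payload": {
  "rows": [
    [[0,0,0.8,0,0,0,-1],[0,0,1.6,0,0,0,-1],[0,0,2.2,0,0,0,-1],[-0.5,0,2.5,0,0,0,-1],[-1.5,-0.5,2,0,0,0,-1]]
  ]
}}

```text
t: 10.95
eef_pos: [0.62, 0.1021, 0.1246]
tool_rot: [-1.221, 1.201, -1.194]
contact_force: [0.1, -0.3, -0.7]
opening: 0.061
```

Call:
{"api": "jog_arm", "payload": {
  "rows": [
    [[-1.6,-2,0,0,0,0,-1],[-1.6,-2.5,0,0,0,0,-1],[-1.6,-2.5,0,0,0,0,-1],[-1.6,-2.5,0,0,0,0,-1],[-1.6,-2.5,0,0,0,0,-1]]
  ]
}}

```text
t: 11.37
eef_pos: [0.5398, -0.0117, 0.1348]
tool_rot: [-1.213, 1.184, -1.187]
contact_force: [0.7, -0.9, -0.7]
opening: 0.061
```

```bash
python3 - <<'E'
from h import *
pose()
E
```

```text
t 11.37 pos [ 0.5398 -0.0117  0.1348] yaw 0.0294 y [ 0.0082  0.0058 -0.9999] q [ 0.4   0.32 -0.52  1.74  0.17  1.12 -0.14] F [ 0.7 -0.9 -0.7] op 0.0610
```

Remaining: (-0.090, -0.174).

Call:
{"api": "jog_arm", "payload": {
  "rows": [
    [[-1.4,-2.6,0,-0.006,0.008,-0.003,-1],[-1.4,-2.6,0,0,0,-0.003,-1],[-1.4,-2.6,0,0,0,-0.003,-1],[-1.4,-2.6,0,0,0,-0.003,-1],[-1.4,-2.6,-0.5,0,0,-0.003,-1]]
  ]
}}

```text
t: 11.78
eef_pos: [0.4662, -0.1464, 0.1346]
tool_rot: [-1.215, 1.192, -1.202]
contact_force: [1.0, -0.7, -0.4]
opening: 0.0608
```

```bash
python3 - <<'E'
from h import *
pose()
E
```

```text
t 11.78 pos [ 0.4662 -0.1464  0.1346] yaw 0.0165 y [ 0.0054 -0.0027 -1.    ] q [ 0.64  0.2  -0.44  1.87  0.1   1.09  0.17] F [ 1.  -0.7 -0.4] op 0.0608
```

Call:
{"api": "jog_arm", "payload": {
  "rows": [
    [[-1.2,-2.6,-1,0.003,0.005,0,-1],[-0.3,-1,-2,0,0,0,-1],[0,0,-2,0,0,0,-1],[0,0,-1.5,0,0,0,-1],[0,0,0,0,0,0,-1]]
  ]
}}

```text
t: 12.2
eef_pos: [0.4467, -0.1939, 0.0716]
tool_rot: [-1.213, 1.201, -1.214]
contact_force: [0.2, -0.3, -1.0]
opening: 0.0611
```

```bash
python3 - <<'E'
from h import *
from rig import snapshot
pose()
s=snapshot("scene"); cv2.imwrite("pics/s11.png",cv2.resize(s["frame"][180:310,220:420],None,fx=4,fy=4))
s=snapshot("top"); cv2.imwrite("pics/t11.png",cv2.resize(s["frame"][180:290,180:420],None,fx=3.3,fy=3.3))
E
```

```text
t 12.20 pos [ 0.4467 -0.1939  0.0716] yaw 0.0032 y [ 0.0041 -0.0069 -1.    ] q [ 0.69  0.27 -0.4   1.94  0.13  0.95  0.23] F [ 0.2 -0.3 -1. ] op 0.0611
```

View pics/s11.png

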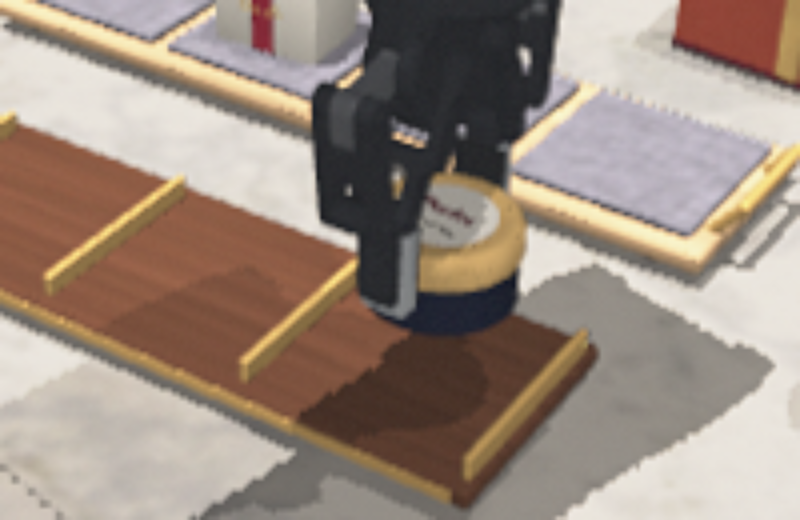

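View pics/t11.png

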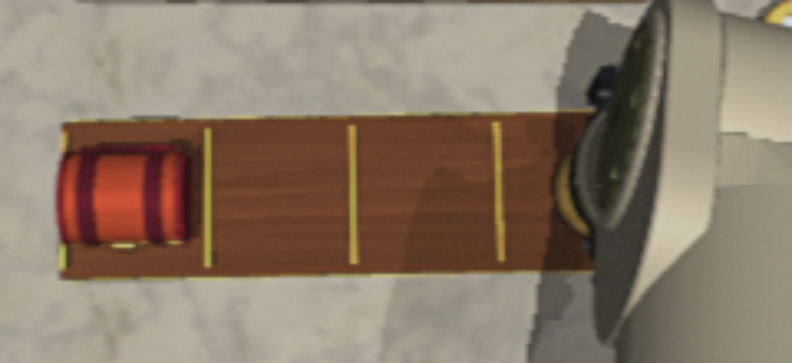

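```bash
python3 - <<'E'
from h import *
from rig import snapshot
s=snapshot("top"); S=lambda u,v:((u+.5)/3.3-.5+180,(v+.5)/3.3-.5+180)
print(bp(s,S(556,205),.088))
for z in(.044,.066): print(z,[bp(s,S(*p),z).round(4)[:2] for p in((57,195),(190,195),(125,145),(125,244))])
E
```

```text
[ 0.4361369  -0.16544197  0.088     ]
0.044 [array([0.4453, 0.1628]), array([0.4451, 0.0731]), array([0.4789, 0.1177]), array([0.4125, 0.1161])]
0.066 [array([0.4442, 0.1574]), array([0.444, 0.07 ]), array([0.4769, 0.1135]), array([0.4123, 0.1119])]
```

Call:
{"api": "jog_arm", "payload": {
  "rows": [
    [[0.1,1.0,-1,0.007,0.004,0.012,-1],[0,0,-1.2,0,0,0,-1],[0,0,-1,0,0,0,-1],[0,0,-0.3,0,0,0,-1],[0,0,0,0,0,0,-1]]
  ]
}}

```text
t: 12.77
eef_pos: [0.4549, -0.1799, 0.042]
tool_rot: [-1.213, 1.181, -1.199]
contact_force: [-0.6, -0.2, -0.9]
opening: 0.0612
```

```bash
python3 - <<'E'
from h import *
pose()
E
```

```text
t 12.77 pos [ 0.4549 -0.1799  0.042 ] yaw 0.0239 y [ 0.0124 -0.0025 -0.9999] q [ 0.66  0.32 -0.4   1.96  0.16  0.88  0.2 ] F [-0.6 -0.2 -0.9] op 0.0612
```

Call:
{"api": "jog_arm", "payload": {
  "rows": [
    [[-0.6,-0.4,-0.5,0.002,0.012,-0.006,-1],[0,0,-0.4,0,0,0,-1],[0,0,-0.2,0,0,0,-1],[0,0,0,0,0,0,-1]]
  ]
}}

```text
t: 13.1
eef_pos: [0.4489, -0.1839, 0.0307]
tool_rot: [-1.218, 1.196, -1.196]
contact_force: [-1.0, 0.3, -0.7]
opening: 0.0612
```

```bash
python3 - <<'E'
from h import *
pose()
E
```

```text
t 13.10 pos [ 0.4489 -0.1839  0.0307] yaw 0.0183 y [-3.e-04 -4.e-04 -1.e+00] q [ 0.66  0.34 -0.39  1.97  0.17  0.87  0.2 ] F [-1.   0.3 -0.7] op 0.0612
```

Call:
{"api": "jog_arm", "payload": {
  "rows": [
    [[0,0,-0.2,0,0,0,-1],[0,0,-0.2,0,0,0,-1],[0,0,-0.2,0,0,0,-1]]
  ]
}}

```text
t: 13.35
eef_pos: [0.4492, -0.1842, 0.0287]
tool_rot: [-1.22, 1.196, -1.198]
contact_force: [-14.4, 5.9, 32.9]
opening: 0.0609
```

```bash
python3 - <<'E'
from h import *
from rig import snapshot
pose()
s=snapshot("scene"); cv2.imwrite("pics/s12.png",cv2.resize(s["frame"][180:310,220:420],None,fx=4,fy=4))
E
```

```text
t 13.35 pos [ 0.4492 -0.1842  0.0287] yaw 0.0177 y [-6.0e-04 -2.3e-03 -1.0e+00] q [ 0.66  0.34 -0.39  1.97  0.17  0.86  0.2 ] F [-14.4   5.9  32.9] op 0.0609
```

View pics/s12.png

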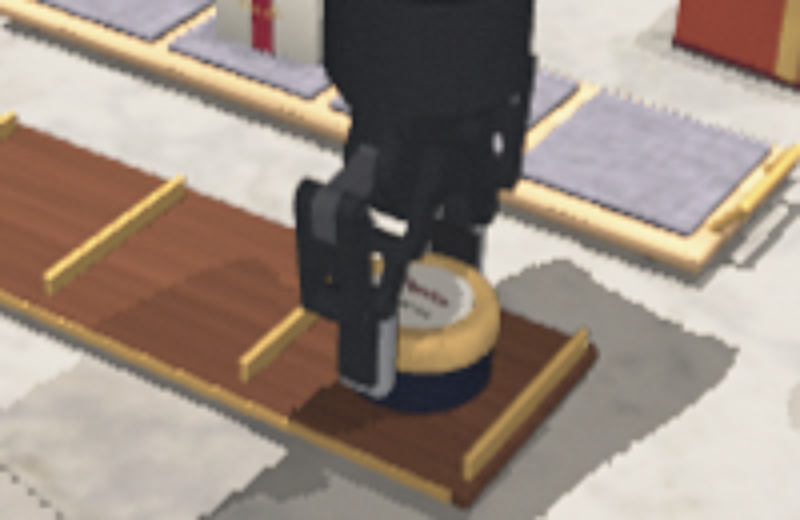

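Call:
{"api": "jog_arm", "payload": {
  "rows": [
    [[0,0,0.05,0,0,0,-1],[0,0,0,0,0,0,0.6],[0,0,0,0,0,0,1],[0,0,0,0,0,0,1],[0,0,1,0,0,0,1]]
  ]
}}

```text
t: 13.82
eef_pos: [0.4493, -0.1844, 0.0399]
tool_rot: [-1.22, 1.195, -1.199]
contact_force: [-1.3, -0.3, -0.9]
opening: 0.0855
```

Call:
{"api": "jog_arm", "payload": {
  "rows": [
    [[0,0,2,0,0,0,1],[0,0,3,0,0,0,1],[1,1,3,0,0,0,1],[2.7,2.6,1.5,0,0,0,1],[2.7,2.6,0,0,0,0,1]]
  ]
}}

```text
t: 14.23
eef_pos: [0.5088, -0.1278, 0.1415]
tool_rot: [-1.217, 1.208, -1.207]
contact_force: [1.8, 0.1, 1.0]
opening: 0.0854
```

```bash
python3 - <<'E'
from h import *
pose()
E
```

```text
t 14.23 pos [ 0.5088 -0.1278  0.1415] yaw 0.0035 y [-0.0045 -0.004  -1.    ] q [ 0.57  0.28 -0.45  1.76  0.14  1.14  0.07] F [1.8 0.1 1. ] op 0.0854
```

Call:
{"api": "jog_arm", "payload": {
  "rows": [
    [[2.7,2.7,0.6,0.004,-0.004,0.01,1],[2.7,2.7,0,0,0,0.01,1],[2.7,2.7,0,0,0,0.01,1],[2.5,2.5,0,0,0,0.01,1],[1.0,1.3,0,0,0,0.005,1]]
  ]
}}

```text
t: 14.65
eef_pos: [0.6325, -0.0018, 0.1544]
tool_rot: [-1.225, 1.169, -1.178]
contact_force: [-0.9, 0.7, 0.0]
opening: 0.0854
```

Call:
{"api": "jog_arm", "payload": {
  "rows": [
    [[0,0,0,0,0,0,1]]
  ]
}}

```text
t: 14.73
eef_pos: [0.634, 0.0033, 0.1548]
tool_rot: [-1.225, 1.166, -1.172]
contact_force: [-0.7, 0.5, -0.5]
opening: 0.0856
```

```bash
python3 - <<'E'
from h import *
from rig import snapshot
pose(); s=snapshot("wrist"); cv2.imwrite("pics/w13.png",s["frame"]); np.savez("w13.npz",camera_matrix=s["camera_matrix"],R=s["R"],t=s["t"])
s=snapshot("top"); cv2.imwrite("pics/t13.png",cv2.resize(s["frame"][130:290,180:420],None,fx=3.3,fy=3.3))
E
```

```text
t 14.73 pos [0.634  0.0033 0.1548] yaw 0.0522 y [ 0.0087  0.0037 -1.    ] q [ 0.3   0.49 -0.49  1.45  0.24  1.24 -0.17] F [-0.7  0.5 -0.5] op 0.0856
```

View pics/w13.png

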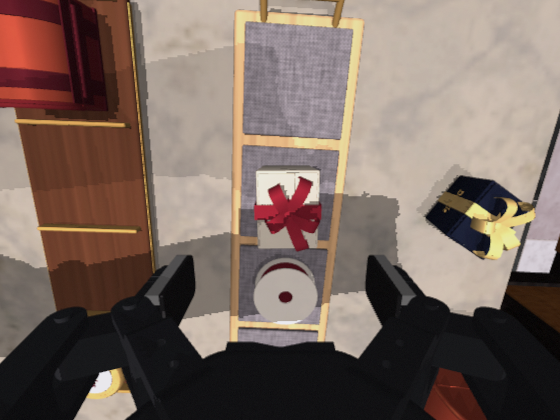

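View pics/t13.png

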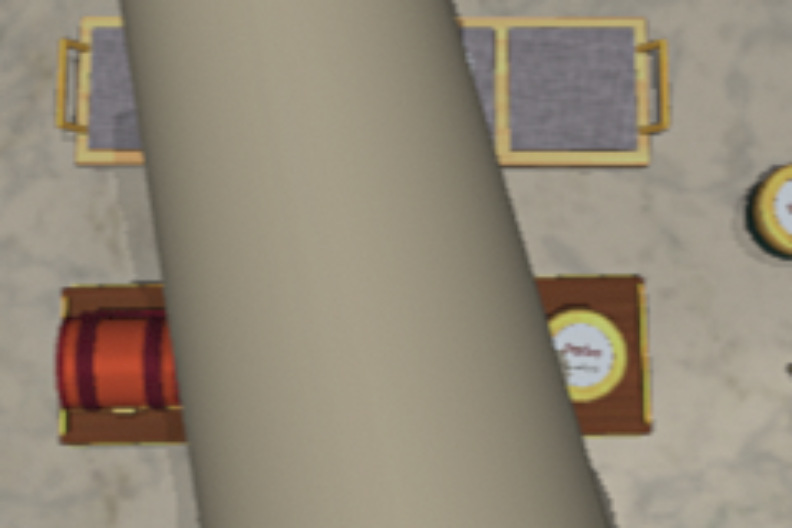

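```bash
python3 - <<'E'
from h import *
from rig import snapshot
s=dict(np.load("w13.npz"))
print([bp(s,u,.071).round(4) for u in((255,205),(319,205),(287,171),(287,248))])
t=snapshot("top");S=lambda u,v:((u+.5)/3.3-.5+180,(v+.5)/3.3-.5+130)
print("tin",bp(t,S(587,356),.05))
f=cv2.imread("pics/w13.png");cv2.imwrite("pics/w13z.png",cv2.resize(f[140:340,200:360],None,fx=3.5,fy=3))
E
```

```text
[array([0.6153, 0.0118, 0.071 ]), array([0.6652, 0.0143, 0.071 ]), array([0.6387, 0.0397, 0.071 ]), array([ 0.6424, -0.0234,  0.071 ])]
tin [ 0.44689314 -0.19175228  0.05      ]
```

View pics/w13z.png

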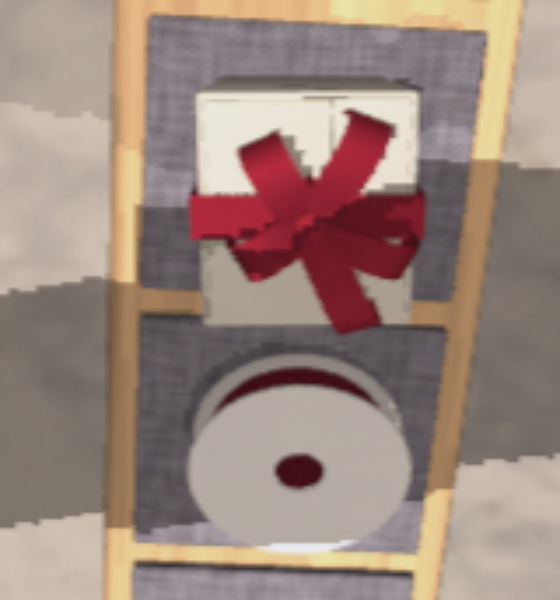

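Call:
{"api": "jog_arm", "payload": {
  "rows": [
    [[0.5,0.4,-2,-0.004,0.009,0,1],[0,0,-2.5,0,0,0,1],[0,0,-2.5,0,0,0,1],[0,0,-1,0,0,0,1],[0,0,0,0,0,0,1]]
  ]
}}

```text
t: 15.3
eef_pos: [0.6353, -0.0096, 0.0754]
tool_rot: [-1.232, 1.178, -1.193]
contact_force: [-0.7, -0.6, 0.3]
opening: 0.0856
```

```bash
python3 - <<'E'
from h import *
from rig import snapshot
pose(); s=snapshot("wrist"); cv2.imwrite("pics/w14.png",s["frame"])
E
```

```text
t 15.30 pos [ 0.6353 -0.0096  0.0754] yaw 0.0338 y [ 0.0012 -0.0107 -0.9999] q [ 0.29  0.57 -0.46  1.52  0.28  1.11 -0.2 ] F [-0.7 -0.6  0.3] op 0.0856
```

View pics/w14.png

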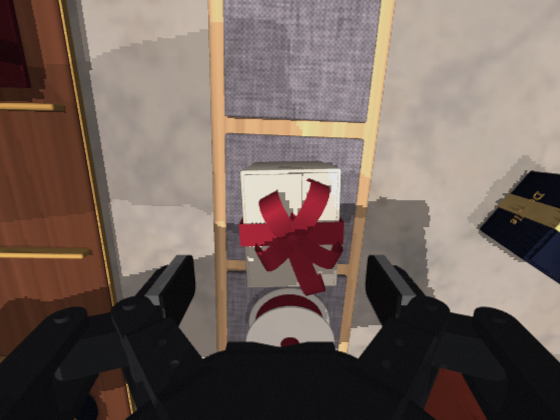

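Call:
{"api": "jog_arm", "payload": {
  "rows": [
    [[0.5,1.6,0,0.011,0.001,0.015,1],[0,0,-0.5,0,0,0,1],[0,0,-1,0,0,0,1],[0,0,0,0,0,0,1]]
  ]
}}

```text
t: 15.68
eef_pos: [0.6433, 0.0062, 0.0656]
tool_rot: [-1.225, 1.169, -1.177]
contact_force: [0.3, -0.7, -0.2]
opening: 0.0856
```

```bash
python3 - <<'E'
from h import *
pose()
E
```

```text
t 15.68 pos [0.6433 0.0062 0.0656] yaw 0.0473 y [ 7.6e-03  8.0e-04 -1.0e+00] q [ 0.27  0.59 -0.47  1.51  0.29  1.09 -0.21] F [ 0.3 -0.7 -0.2] op 0.0856
```

Call:
{"api": "jog_arm", "payload": {
  "rows": [
    [[-0.3,0.1,-1.2,0,0.008,0.003,1],[-0.1,0,-1.2,0,0,0,1],[0,0,-0.9,0,0,0,1],[0,0,-0.3,0,0,0,1]]
  ]
}}

```text
t: 16.02
eef_pos: [0.6398, 0.0078, 0.0277]
tool_rot: [-1.231, 1.17, -1.172]
contact_force: [-0.6, -0.1, -0.1]
opening: 0.0851
```

```bash
python3 - <<'E'
from h import *
pose()
E
```

```text
t 16.02 pos [0.6398 0.0078 0.0277] yaw 0.0513 y [ 1.7e-03  7.0e-04 -1.0e+00] q [ 0.26  0.63 -0.46  1.55  0.31  1.03 -0.22] F [-0.6 -0.1 -0.1] op 0.0851
```

Call:
{"api": "jog_arm", "payload": {
  "rows": [
    [[0,0,0.4,0,0.002,0,1],[0,0,0,0,0,0,-1],[0,0,0,0,0,0,-1],[0,0,0,0,0,0,-1],[0,0,0,0,0,0,-1]]
  ]
}}

```text
t: 16.43
eef_pos: [0.639, 0.0075, 0.0305]
tool_rot: [-1.235, 1.174, -1.169]
contact_force: [0.6, -0.2, -1.2]
opening: 0.0474
```

Call:
{"api": "jog_arm", "payload": {
  "rows": [
    [[0,0,0,0,0,0,-1],[0,0,0,0,0,0,-1],[0,0,0,0,0,0,-1]]
  ]
}}

```text
t: 16.68
eef_pos: [0.6393, 0.0074, 0.0311]
tool_rot: [-1.234, 1.174, -1.17]
contact_force: [0.4, 0.4, -0.5]
opening: 0.0476
```

```bash
python3 - <<'E'
from h import *
from rig import snapshot
pose()
s=snapshot("scene"); cv2.imwrite("pics/s15.png",cv2.resize(s["frame"][110:240,200:400],None,fx=4,fy=4))
E
```

```text
t 16.68 pos [0.6393 0.0074 0.0311] yaw 0.0509 y [-2.2e-03  6.0e-04 -1.0e+00] q [ 0.26  0.63 -0.46  1.54  0.31  1.04 -0.22] F [ 0.4  0.4 -0.5] op 0.0476
```

View pics/s15.png

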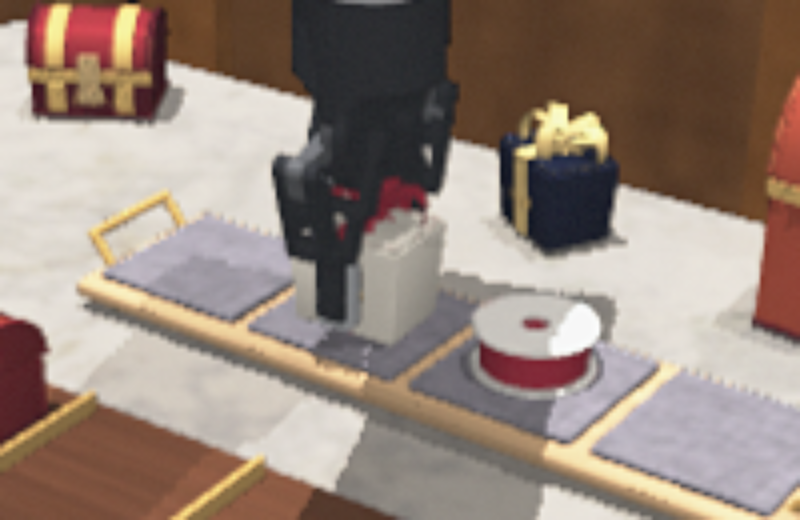

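Call:
{"api": "jog_arm", "payload": {
  "rows": [
    [[0,0,0.8,0,0,0,-1],[0,0,1.6,0,0,0,-1],[0,0,2.2,0,0,0,-1],[-0.5,0,2,0,0,0,-1],[-1.5,-0.7,1.2,0,0,-0.005,-1]]
  ]
}}

```text
t: 17.15
eef_pos: [0.6171, 0.0021, 0.1093]
tool_rot: [-1.236, 1.181, -1.167]
contact_force: [-1.0, 0.2, -0.6]
opening: 0.0474
```

Call:
{"api": "jog_arm", "payload": {
  "rows": [
    [[-2.2,-1.1,0,0,0,-0.005,-1],[-2.2,-1.1,0,0,0,-0.005,-1],[-2.2,-1.1,0,0,0,-0.005,-1],[-2.2,-1.1,0,0,0,-0.005,-1],[-2.2,-1.1,0,0,0,-0.005,-1]]
  ]
}}

```text
t: 17.57
eef_pos: [0.5073, -0.0513, 0.1171]
tool_rot: [-1.217, 1.189, -1.188]
contact_force: [0.1, -0.4, -1.1]
opening: 0.0474
```

```bash
python3 - <<'E'
from h import *
pose()
E
```

```text
t 17.57 pos [ 0.5073 -0.0513  0.1171] yaw 0.0266 y [ 0.0026  0.0034 -1.    ] q [ 0.48  0.28 -0.51  1.83  0.15  1.07 -0.06] F [ 0.1 -0.4 -1.1] op 0.0474
```

Call:
{"api": "jog_arm", "payload": {
  "rows": [
    [[-2.2,-1.2,0,-0.003,0.003,-0.005,-1],[-2,-1.1,-0.5,0,0,-0.005,-1],[-1.2,-0.8,-1.2,0,0,0,-1],[0,0,-1.5,0,0,0,-1],[0,0,0,0,0,0,-1]]
  ]
}}

```text
t: 17.98
eef_pos: [0.447, -0.0871, 0.0883]
tool_rot: [-1.216, 1.196, -1.206]
contact_force: [-1.0, 0.8, -1.9]
opening: 0.0471
```

```bash
python3 - <<'E'
from h import *
from rig import snapshot
pose()
s=snapshot("scene"); cv2.imwrite("pics/s16.png",cv2.resize(s["frame"][160:310,170:390],None,fx=3.6,fy=3.6))
E
```

```text
t 17.98 pos [ 0.447  -0.0871  0.0883] yaw 0.0113 y [ 0.0028 -0.0053 -1.    ] q [ 0.57  0.2  -0.49  1.99  0.12  0.97  0.03] F [-1.   0.8 -1.9] op 0.0471
```

View pics/s16.png

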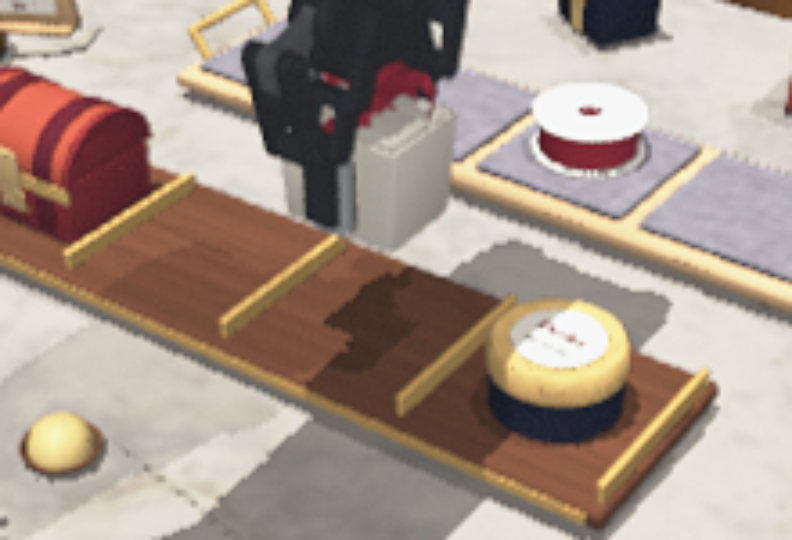

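Call:
{"api": "jog_arm", "payload": {
  "rows": [
    [[0,0.1,-1.5,0.005,0.003,0.004,-1],[0,0,-1.5,0,0,0,-1],[0,0,-1,0,0,0,-1],[0,0,-0.5,0,0,0,-1],[0,0,0,0,0,0,-1]]
  ]
}}

```text
t: 18.45
eef_pos: [0.4531, -0.0847, 0.0485]
tool_rot: [-1.213, 1.188, -1.201]
contact_force: [0.4, 0.2, -1.4]
opening: 0.0475
```

```bash
python3 - <<'E'
from h import *
pose()
E
```

```text
t 18.45 pos [ 0.4531 -0.0847  0.0485] yaw 0.0188 y [ 0.009  -0.0014 -1.    ] q [ 0.55  0.26 -0.48  2.02  0.16  0.88 -0.  ] F [ 0.4  0.2 -1.4] op 0.0475
```

Call:
{"api": "jog_arm", "payload": {
  "rows": [
    [[-0.5,-0.15,-0.8,0.001,0.009,-0.003,-1],[-0.1,0,-0.7,0,0,0,-1],[0,0,-0.3,0,0,0,-1],[0,0,0,0,0,0,-1]]
  ]
}}

```text
t: 18.78
eef_pos: [0.4481, -0.086, 0.0306]
tool_rot: [-1.216, 1.196, -1.198]
contact_force: [-0.3, 0.9, -0.8]
opening: 0.0473
```

```bash
python3 - <<'E'
from h import *
pose()
E
```

```text
t 18.78 pos [ 0.4481 -0.086   0.0306] yaw 0.0165 y [ 1.3e-03 -6.0e-04 -1.0e+00] q [ 0.54  0.29 -0.47  2.04  0.18  0.85 -0.01] F [-0.3  0.9 -0.8] op 0.0473
```

Call:
{"api": "jog_arm", "payload": {
  "rows": [
    [[0,0,-0.25,0,0.001,0,-1],[0,0,-0.2,0,0,0,-1],[0,0,-0.1,0,0,0,-1]]
  ]
}}

```text
t: 19.03
eef_pos: [0.4486, -0.0862, 0.0251]
tool_rot: [-1.217, 1.196, -1.198]
contact_force: [-3.4, -0.4, 12.8]
opening: 0.0475
```

Contact: 12.8 N at z 0.025, as expected. I release and rise.

Call:
{"api": "jog_arm", "payload": {
  "rows": [
    [[0,0,0.05,0,0,0,-1],[0,0,0,0,0,0,0.6],[0,0,0,0,0,0,1],[0,0,0,0,0,0,1],[0,0,1.5,0,0,0,1]]
  ]
}}

```text
t: 19.45
eef_pos: [0.4477, -0.086, 0.0394]
tool_rot: [-1.218, 1.198, -1.197]
contact_force: [-0.0, 0.2, 0.2]
opening: 0.0854
```

Call:
{"api": "jog_arm", "payload": {
  "rows": [
    [[0,0,2.5,0,0,0,1],[0,0,3,0,0,0,1],[0,0,3,0,0,0,1],[1.5,0,2.5,0,0,0,1],[3.5,0,0,0,0,0,1]]
  ]
}}

```text
t: 19.87
eef_pos: [0.4933, -0.086, 0.1558]
tool_rot: [-1.221, 1.201, -1.196]
contact_force: [2.2, -0.7, 1.3]
opening: 0.0854
```

```bash
python3 - <<'E'
from h import *
from rig import snapshot
pose()
s=snapshot("scene"); cv2.imwrite("pics/s17.png",cv2.resize(s["frame"][140:310,140:400],None,fx=3,fy=3))
E
```

```text
t 19.87 pos [ 0.4933 -0.086   0.1558] yaw 0.0156 y [-0.0048 -0.0012 -1.    ] q [ 0.55  0.22 -0.5   1.8   0.12  1.16  0.03] F [ 2.2 -0.7  1.3] op 0.0854
```

View pics/s17.png

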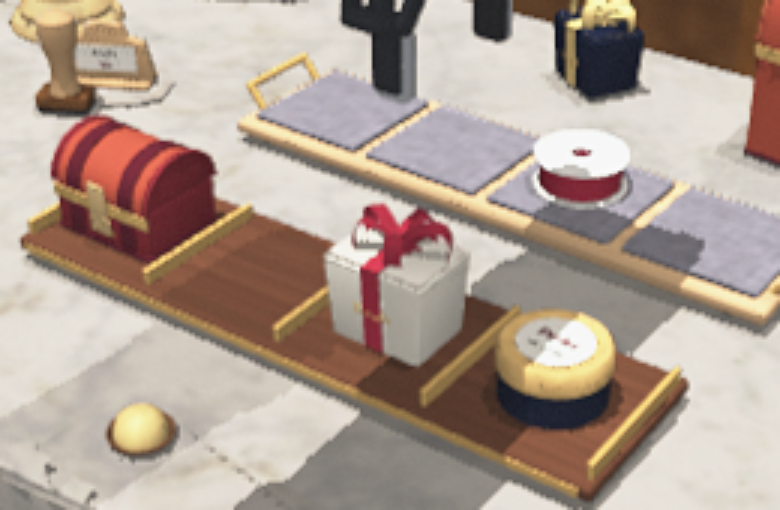

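Call:
{"api": "jog_arm", "payload": {
  "rows": [
    [[3.5,0,0,0,-0.004,0,1],[3.5,0,0,0,0,0,1],[3.5,0,0,0,0,0,1],[2.5,0,-1,0,0,0,1],[0,0,0,0,0,0,1]]
  ]
}}

```text
t: 20.33
eef_pos: [0.6325, -0.0861, 0.1396]
tool_rot: [-1.218, 1.202, -1.198]
contact_force: [-2.4, -1.0, -0.4]
opening: 0.0855
```

```bash
python3 - <<'E'
from h import *
from rig import snapshot
pose(); s=snapshot("wrist"); cv2.imwrite("pics/w18.png",s["frame"]); np.savez("w18.npz",camera_matrix=s["camera_matrix"],R=s["R"],t=s["t"])
E
```

```text
t 20.33 pos [ 0.6325 -0.0861  0.1396] yaw 0.0135 y [-0.0031 -0.     -1.    ] q [ 0.41  0.52 -0.47  1.45  0.24  1.24 -0.07] F [-2.4 -1.  -0.4] op 0.0855
```

View pics/w18.png

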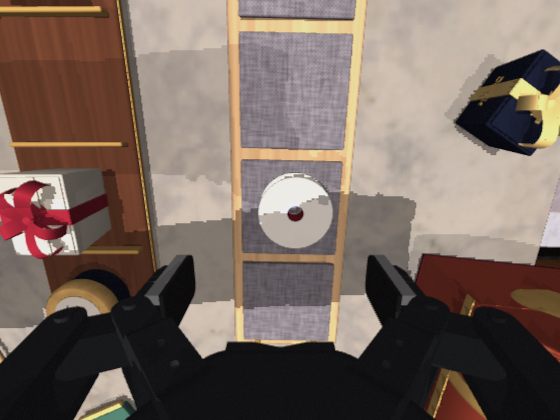

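```bash
python3 - <<'E'
from h import *
s=dict(np.load("w18.npz")); print(bp(s,(296,211),.043))
E
```

```text
[ 0.6459589  -0.08557439  0.043     ]
```

Call:
{"api": "jog_arm", "payload": {
  "rows": [
    [[0.9,0,-2,0,-0.003,0,1],[0,0,-2.5,0,0,0,1],[0,0,-1.5,0,0,0,1],[0,0,-0.5,0,0,0,1],[0,0,0,0,0,0,1]]
  ]
}}

```text
t: 20.8
eef_pos: [0.6394, -0.0858, 0.0759]
tool_rot: [-1.214, 1.197, -1.2]
contact_force: [-0.2, 0.5, 1.0]
opening: 0.0856
```

```bash
python3 - <<'E'
from h import *
from rig import snapshot
pose(); s=snapshot("wrist"); cv2.imwrite("pics/w19.png",s["frame"]); np.savez("w19.npz",camera_matrix=s["camera_matrix"],R=s["R"],t=s["t"])
E
```

```text
t 20.80 pos [ 0.6394 -0.0858  0.0759] yaw 0.0141 y [ 2.7e-03 -3.0e-04 -1.0e+00] q [ 0.4   0.59 -0.45  1.5   0.27  1.12 -0.09] F [-0.2  0.5  1. ] op 0.0856
```

View pics/w19.png

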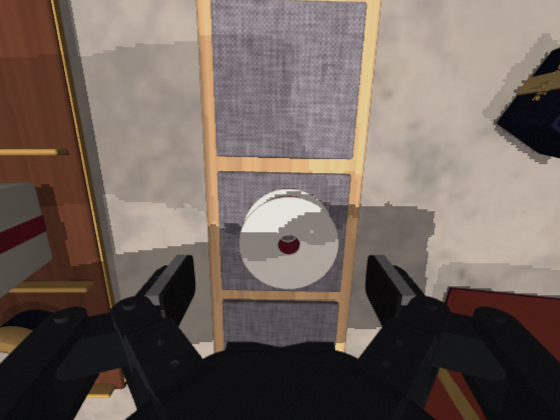

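Call:
{"api": "jog_arm", "payload": {
  "rows": [
    [[0.3,-0.1,-1.4,0,0.003,0,1],[0,0,-1.4,0,0,0,1],[0,0,-0.8,0,0,0,1],[0,0,-0.2,0,0,0,1],[0,0,0,0,0,0,1]]
  ]
}}

```text
t: 21.27
eef_pos: [0.6442, -0.0877, 0.0397]
tool_rot: [-1.212, 1.194, -1.204]
contact_force: [-0.4, -0.5, -0.2]
opening: 0.0855
```

```bash
python3 - <<'E'
from h import *
pose()
E
```

```text
t 21.27 pos [ 0.6442 -0.0877  0.0397] yaw 0.0131 y [ 0.0059 -0.0019 -1.    ] q [ 0.39  0.63 -0.44  1.51  0.29  1.06 -0.1 ] F [-0.4 -0.5 -0.2] op 0.0855
```

Call:
{"api": "jog_arm", "payload": {
  "rows": [
    [[0,0,-0.7,0.002,0.006,0,1],[0,0,-0.4,0,0,0,1],[0,0,0,0,0,0,1]]
  ]
}}

```text
t: 21.52
eef_pos: [0.6445, -0.0876, 0.0282]
tool_rot: [-1.215, 1.2, -1.199]
contact_force: [-0.3, 0.2, 0.5]
opening: 0.0859
```

Call:
{"api": "jog_arm", "payload": {
  "rows": [
    [[0,0,0.1,0,0,0,-1],[0,0,0,0,0,0,-1],[0,0,0,0,0,0,-1],[0,0,0,0,0,0,-1],[0,0,0,0,0,0,-1]]
  ],
  "newtons": 30
}}

```text
t: 21.93
eef_pos: [0.6452, -0.0875, 0.0302]
tool_rot: [-1.214, 1.198, -1.2]
contact_force: [0.3, 0.7, 0.1]
opening: 0.061
```

```bash
python3 - <<'E'
from h import *
from rig import snapshot
pose()
s=snapshot("scene"); cv2.imwrite("pics/s20.png",cv2.resize(s["frame"][120:250,260:460],None,fx=4,fy=4))
E
```

```text
t 21.93 pos [ 0.6452 -0.0875  0.0302] yaw 0.0133 y [ 1.5e-03  2.0e-04 -1.0e+00] q [ 0.39  0.65 -0.44  1.51  0.3   1.05 -0.1 ] F [0.3 0.7 0.1] op 0.0610
```

View pics/s20.png

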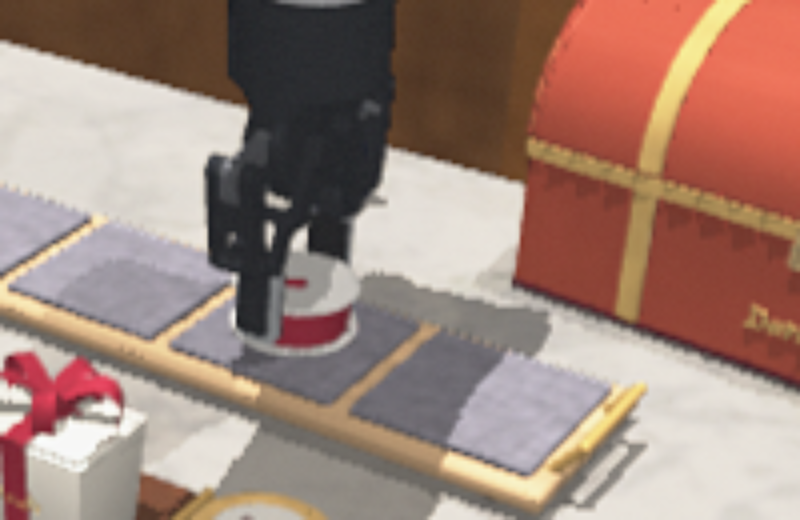

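Call:
{"api": "jog_arm", "payload": {
  "rows": [
    [[0,0,0.8,0,0,0,-1],[0,0,1.6,0,0,0,-1],[0,0,2.2,0,0,0,-1],[-0.5,0.5,2.2,0,0,0,-1],[-1.5,1,1.5,0,0,0,-1]]
  ]
}}

```text
t: 22.4
eef_pos: [0.6228, -0.0746, 0.1128]
tool_rot: [-1.218, 1.206, -1.198]
contact_force: [0.6, -0.1, -0.6]
opening: 0.061
```

Call:
{"api": "jog_arm", "payload": {
  "rows": [
    [[-2,1.4,0,0,0,0,-1],[-2.2,1.4,0,0,0,0,-1],[-2.2,1.4,0,0,0,0,-1],[-2.2,1.2,0,0,0,0,-1],[-2.2,1.0,0,0,0,0,-1]]
  ]
}}

```text
t: 22.82
eef_pos: [0.5156, -0.0089, 0.1216]
tool_rot: [-1.208, 1.198, -1.208]
contact_force: [-0.7, 0.9, -0.5]
opening: 0.0609
```

```bash
python3 - <<'E'
from h import *
pose()
E
```

```text
t 22.82 pos [ 0.5156 -0.0089  0.1216] yaw 0.0078 y [ 7.4e-03 -9.0e-04 -1.0e+00] q [ 0.41  0.28 -0.54  1.81  0.16  1.08 -0.17] F [-0.7  0.9 -0.5] op 0.0609
```

Remaining: (-0.069, +0.022).

Call:
{"api": "jog_arm", "payload": {
  "rows": [
    [[-2.2,0.8,0,0.001,0.007,0.007,-1],[-2.2,0.6,0,0,0,0,-1],[-1.8,0.5,-0.8,0,0,0,-1],[-0.3,0.1,-1.5,0,0,0,-1],[0,0,0,0,0,0,-1]]
  ]
}}

```text
t: 23.23
eef_pos: [0.4443, 0.0152, 0.1021]
tool_rot: [-1.218, 1.188, -1.199]
contact_force: [-0.6, -0.5, -0.2]
opening: 0.0612
```

```bash
python3 - <<'E'
from h import *
from rig import snapshot
pose()
s=snapshot("scene"); cv2.imwrite("pics/s21.png",cv2.resize(s["frame"][150:310,150:390],None,fx=3.3,fy=3.3))
s=snapshot("wrist"); cv2.imwrite("pics/w21.png",s["frame"])
E
```

```text
t 23.23 pos [0.4443 0.0152 0.1021] yaw 0.0211 y [ 0.0048 -0.0037 -1.    ] q [ 0.43  0.16 -0.57  2.    0.11  1.   -0.18] F [-0.6 -0.5 -0.2] op 0.0612
```

View pics/s21.png

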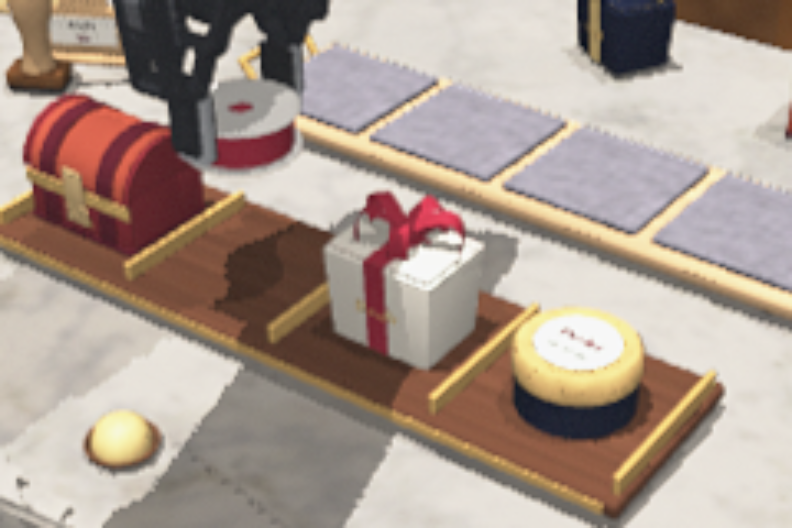

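View pics/w21.png

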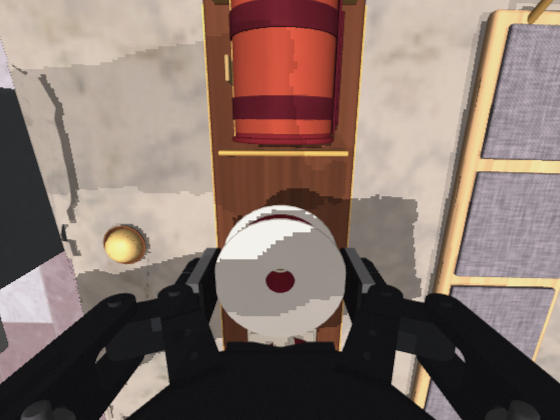

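Call:
{"api": "jog_arm", "payload": {
  "rows": [
    [[0,-0.1,-1.5,0.004,0.005,-0.005,-1],[-0.1,0,-1.8,0,0.002,0,-1],[-0.1,0,-1.5,0,0.002,0,-1],[0,0,-0.7,0,0,0,-1],[0,0,0,0,0,0,-1]]
  ]
}}

```text
t: 23.75
eef_pos: [0.4523, 0.0133, 0.0531]
tool_rot: [-1.208, 1.194, -1.203]
contact_force: [-0.9, -0.5, 0.0]
opening: 0.0611
```

```bash
python3 - <<'E'
from h import *
pose()
E
```

```text
t 23.75 pos [0.4523 0.0133 0.0531] yaw 0.0131 y [ 0.009   0.0014 -1.    ] q [ 0.4   0.25 -0.56  2.04  0.17  0.89 -0.23] F [-0.9 -0.5  0. ] op 0.0611
```

Call:
{"api": "jog_arm", "payload": {
  "rows": [
    [[-0.6,0.05,-0.9,-0.001,0.009,0.002,-1],[-0.1,0,-0.8,0,0.002,0,-1],[0,0,-0.4,0,0,0,-1],[0,0,0,0,0,0,-1]]
  ]
}}

```text
t: 24.08
eef_pos: [0.4472, 0.0137, 0.0326]
tool_rot: [-1.215, 1.199, -1.198]
contact_force: [-0.7, -0.1, -0.8]
opening: 0.0608
```

```bash
python3 - <<'E'
from h import *
pose()
E
```

```text
t 24.08 pos [0.4472 0.0137 0.0326] yaw 0.0145 y [ 1.e-04  6.e-04 -1.e+00] q [ 0.39  0.28 -0.55  2.06  0.19  0.85 -0.25] F [-0.7 -0.1 -0.8] op 0.0608
```

Call:
{"api": "jog_arm", "payload": {
  "rows": [
    [[-0.05,0,-0.3,0,0,0,-1],[0,0,-0.25,0,0,0,-1],[0,0,-0.15,0,0,0,-1]]
  ]
}}

```text
t: 24.33
eef_pos: [0.4474, 0.0138, 0.0257]
tool_rot: [-1.214, 1.198, -1.199]
contact_force: [0.5, -1.0, -0.6]
opening: 0.0608
```

Call:
{"api": "jog_arm", "payload": {
  "rows": [
    [[0,0,-0.1,0,0,0,-1],[0,0,-0.1,0,0,0,-1]]
  ]
}}

```text
t: 24.5
eef_pos: [0.4475, 0.0138, 0.0241]
tool_rot: [-1.215, 1.197, -1.199]
contact_force: [-8.0, -0.8, 25.0]
opening: 0.0609
```

```bash
python3 - <<'E'
from h import *
from rig import snapshot
pose()
s=snapshot("scene"); cv2.imwrite("pics/s22.png",cv2.resize(s["frame"][160:260,160:320],None,fx=5,fy=5))
E
```

```text
t 24.50 pos [0.4475 0.0138 0.0241] yaw 0.0145 y [ 1.6e-03  1.0e-04 -1.0e+00] q [ 0.38  0.3  -0.54  2.06  0.21  0.83 -0.26] F [-8.  -0.8 25. ] op 0.0609
```

View pics/s22.png

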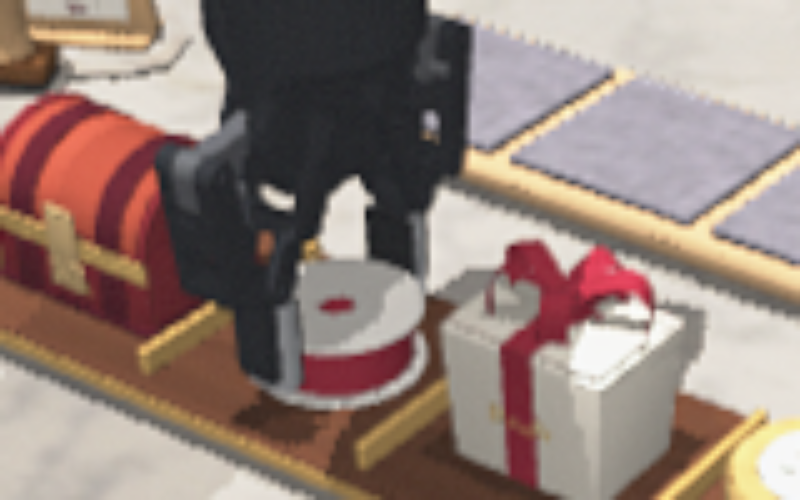

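On the floor at 25 N. I release, rise and then move clear for the final check.

Call:
{"api": "jog_arm", "payload": {
  "rows": [
    [[0,0,0.05,0,0,0,-1],[0,0,0,0,0,0,0.6],[0,0,0,0,0,0,1],[0,0,0,0,0,0,1],[0,0,1.2,0,0,0,1]]
  ]
}}

```text
t: 24.97
eef_pos: [0.4468, 0.0137, 0.0359]
tool_rot: [-1.216, 1.198, -1.198]
contact_force: [0.1, 0.2, 0.2]
opening: 0.0853
```

Call:
{"api": "jog_arm", "payload": {
  "rows": [
    [[0,0,2.5,0,0,0,1],[0,0,3,0,0,0,1],[0,0,3.5,0,0,0,1],[0,0,3.5,0,0,0,1],[1,-1,3,0,0,0,1]]
  ]
}}

```text
t: 25.38
eef_pos: [0.45, 0.006, 0.1916]
tool_rot: [-1.226, 1.206, -1.187]
contact_force: [1.4, 0.2, 0.0]
opening: 0.0854
```

Call:
{"api": "jog_arm", "payload": {
  "rows": [
    [[1,-3.8,0.5,0,0,0,1],[1,-3.8,0,0,0,-0.05,1],[1,-3.8,0,0,0,-0.05,1],[0.5,-3.8,0,0,0,-0.05,1],[0,-3.8,0,0,0,-0.05,1]]
  ]
}}

```text
t: 25.8
eef_pos: [0.4922, -0.1827, 0.2082]
tool_rot: [-1.12, 1.327, -1.336]
contact_force: [0.3, -0.1, -0.4]
opening: 0.0855
```

Call:
{"api": "jog_arm", "payload": {
  "rows": [
    [[0,-3.8,0.5,0,0,-0.05,1],[0,-3.8,0,0,0,-0.05,1],[0,-3.8,0,0,0,-0.05,1],[0,-3.8,0,0,0,-0.05,1],[0,-3.8,0,0,0,-0.05,1]]
  ]
}}

```text
t: 26.22
eef_pos: [0.491, -0.3823, 0.2131]
tool_rot: [-0.97, 1.512, -1.524]
contact_force: [1.1, -0.1, -1.0]
opening: 0.0852
```

Call:
{"api": "jog_arm", "payload": {
  "rows": [
    [[-2,-3.2,0,0,0,-0.05,1],[-2,-3.2,0,0,0,-0.05,1],[-2,-2.5,0,0,0,-0.05,1],[-1,-1,0,0,0,0,1],[0,0,0,0,0,0,1]]
  ]
}}

```text
t: 26.63
eef_pos: [0.4128, -0.495, 0.209]
tool_rot: [-0.864, 1.632, -1.642]
contact_force: [-1.0, -0.5, -0.5]
opening: 0.0855
```

```bash
python3 - <<'E'
from h import *
from rig import snapshot
pose()
s=snapshot("scene"); cv2.imwrite("pics/s23.png",cv2.resize(s["frame"][140:320,130:390],None,fx=3,fy=3))
s=snapshot("top"); cv2.imwrite("pics/t23.png",cv2.resize(s["frame"][190:280,190:390],None,fx=4,fy=4))
E
```

```text
t 26.63 pos [ 0.4128 -0.495   0.209 ] yaw -0.6009 y [ 0.0011 -0.0059 -1.    ] q [ 0.94  0.44 -0.17  1.36  0.08  1.34  0.17] F [-1.  -0.5 -0.5] op 0.0855
```

View pics/s23.png

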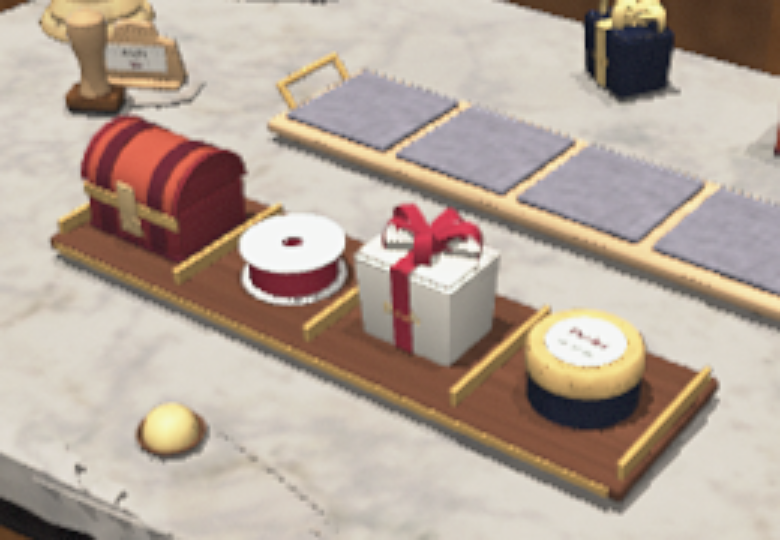

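View pics/t23.png

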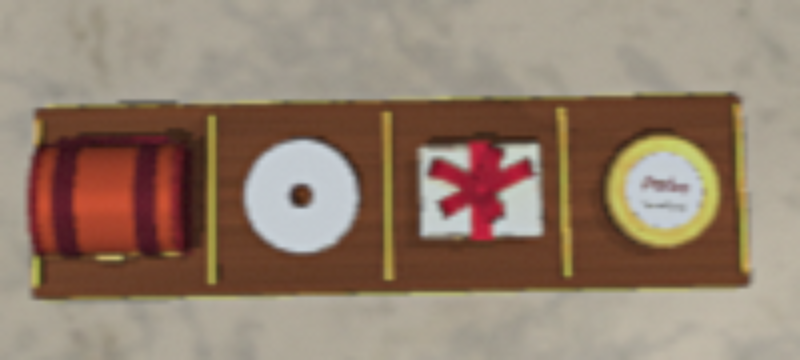

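```bash
python3 - <<'E'
from h import *
from rig import snapshot,status
t=snapshot("top");S=lambda u,v:((u+.5)/4-.5+190,(v+.5)/4-.5+190)
d=np.array([0.44686,-0.03625]);a=.0156;R=np.array([[np.cos(a),np.sin(a)],[-np.sin(a),np.cos(a)]])
for n,u,z in(("chest",(111,197),.06),("spool",(302,195),.038),("ballotin",(481,190),.066),("tin",(662,190),.05)):
    print(n,(R@(bp(t,S(*u),z)[:2]-d)*1000).round(1))
print(status.get_obs()["t"])
E
```

```text
chest [ -0.4 150.5]
spool [-0.  47.8]
ballotin [ -0.5 -50.5]
tin [  -1.4 -150.3]
26.7833
```

All four pieces read within about 3 mm of their bay centres, and the arm is clear, so I hand in.

```bash
python3 -c "
from rig import env
print(env.hand_in())"
```

```text
the job is handed in; nothing more can be done
None
```

All four pieces now stand in the display rack in reverse order, and I handed the job in at about 27 s of the 93 s allowed. From left to right the row is chest, spool, ballotin, tin.

- **Position:** in the last top picture each piece read within about 3 mm of its bay's middle. The scene picture showed all four upright between the dividers, with the gripper open and well clear of everything.
- **Forces:** set-down contact reached about 36 N (tin), 28 N or less for the others, well under the 120 N wrist limit. Readings come only at the end of each move, so peaks in between were not seen.
- **Disagreements:** the wrist and top cameras differed by 5–6 mm on where the tin and spool stood. The position figures above rest on the top camera alone. The chest's set-down barely showed in the force reading, so I judged it from the arm stopping at the expected height and from the picture.

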